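# Click the seal viewer to its middle lens and hold the sample slide at the mark

## Task

On the lens viewer, first turn the lens turret one click anticlockwise (seen from above) by its knob, so that the middle of its three lenses rests over the slide, while the slide is still home. Then pull the spring-return slide out by its upright handle until its index tooth stands level with the pointer of the small block on the front rail, and keep it there: finish while still holding the handle at the mark. Leave the other things on the worktop alone and never turn the turret on to the third lens.

Things in the scene. Friction and masses are not known exactly. Their poses are not given: they have to be found in the camera images.
- viewer: The lens viewer, fixed to the worktop: grey base plate 108 x 285 x 10 mm with two aluminium rails (tops 24 mm high), a slide between them and a dark round post with a lens turret on top (168 mm high in all). Origin on the worktop under the middle lens; its y axis is the direction in which the slide pulls out, z is up, its +x axis points from the origin to the post (post axis 40 mm along +x). The base reaches from y = -95 to +190 mm and from x = -46 to +63 mm.
- lens_turret (a joint): Angle of the lens turret about its vertical post (rad, positive anticlockwise from above). Three spring clicks: -1.05 first lens (start), 0 middle lens, +1.05 third lens; limits -1.25 and 1.25. Once past the halfway point, about -0.5, the spring draws it on to 0; it takes up to about 0.2 N m to turn and settles in the click when let go.
- turret_knob (a point): Centre of the part to grip on the turret's black bar knob, on the turret axis, 154 mm above the worktop. The bar is 54 mm long, 14 mm thick and 34 mm high (134 to 168 mm above the worktop). The point turns with the turret: its x axis lies along the bar, its y axis across the 14 mm thickness; at joint value 0 they are parallel to the viewer's axes. Below it are a hub of 36 mm diameter and the turret disc, diameter 100 mm, top 126 mm above the worktop.
- sample_slide (a joint): How far the slide is pulled out along the viewer's +y (m): 0 home, end stop 0.07. A spring pulls it home with about 5 N at 0 rising to about 13 N at 0.07, always; it shuts if let go.
- slide_handle (a point): Centre of the grip of the slide's black upright handle, 60 mm above the worktop; moves with the slide, axes parallel to the viewer's. The handle is 34 mm along x, 14 mm along y (the pull direction), from 27 to 85 mm above the worktop, and stands 155 mm along +y from the viewer's origin when home. A foot plate 38 x 30 mm lies round it up to 27 mm high.
- slide_index (a point): Tip of the dark index tooth (6 mm wide) that projects from the slide over the front rail, 28 mm above the worktop; moves with the slide; its centre line counts.
- mark_tip (a point): Tip of the pointer on the small dark block clamped at the front edge of the base (block 10 x 18 mm, 30 mm high with its 6 mm wide pointer): the mark. Fixed, but set in a different place each time, 30 to 56 mm along the viewer's +y from where the index tooth is when home. The slide is at the mark when the tooth and this tip have the same position along the viewer's y axis.
- tally: Bystander: small hand tally counter, about 27 x 53 x 53 mm, loose, beyond the base's end opposite the handle. Origin under its centre. Leave alone.
- bag_clip: Bystander: long thin plastic bag clip, 24 x 136 x 11 mm, loose, lying along the far side of the base. Origin under its centre. Leave alone.
- tin: Bystander: small sample tin, diameter 62, height 70 mm, loose, standing on the left of the worktop. Origin under its centre. Leave alone.

How it is judged:
By the outcome, as a careful person would: the job done as asked, in the order asked, and still so for the second after the job is handed in, while the arm keeps its last pose, push and grip.
It also fails if it takes over 42 s, if anything falls off the work surface, if the arm or the gripper's body presses on something with over 40 N, if the wrist force passes 120 N, or if a joint passes its speed limit or range.

## Robot

A 7-joint arm with a two-finger parallel gripper is mounted at the origin on a cart in front of the work surface, level with it; the furniture and walls round the work are solid. World frame = base frame: x ahead of the robot, y to its left, z up, the work surface at z = 0. Lengths are in m, angles in rad, forces in N, time in s.
With the tool pointing down it reaches from about 0.425 to 0.975 m from the base axis. Payload 16.7 kg.
Tool frame: the origin (TCP) lies midway between the tips of the shut fingers; the grasp point (between the pads) lies 19 mm behind it; z points along the fingers, y is the direction in which the jaws open and shut (so a half turn about z gives the same grasp; the last joint's range is limited). The gripper opens to 85 mm and grips with 20 to 120 N. Pads are 22 mm wide; open, the fingers measure 114 mm over their backs; the gripper's body (76 mm by 85 mm) begins 54 mm behind the grasp point. The pads swing forward as they close: fully open they stand 13 mm farther back than shut.
Start: joints at [-1.419, 0.426, 0.074, 1.606, -0.034, 1.111, -0.067], TCP at [0.2, 0.645, 0.205] pointing down, gripper open.
Joint ranges: [-2.85, 2.85], [-0.5, 2.14], [-1.23, 1.37], [0.21, 2.46], [-1.02, 4.16], [0.16, 2.05], [-2.73, 2.73]. Speed limits (rad/s): [1.89, 1.89, 2.39, 2.39, 3.01, 3.01, 3.01].

## Interface

Orientations are given as a unit quaternion [w, x, y, z].
In Python, from workcell import telemetry, capture, camera_info, ticket, silhouettes, landmark_of gives the robot as it stands. The module is installed in compiled form; this text tells all that it offers.
- The arm moves only by the tool drive_tool, never from a script. Its argument "rows" is a list that holds one entry, the list of rows, each a list of 6 numbers: the shift along the tool's x, y, z in units of 30 mm (1.0 is 30 mm), then the turn, a rotation vector about the tool's x, y, z in units of 5 degrees (1.0 is 5 degrees). In form: [[[dx, dy, dz, rx, ry, rz], ...]]. A call has 1 to 12 rows; each row is the pose to reach, as a shift and turn from the pose measured when the call began, along the tool's axes at that moment; what a row does not reach only later rows make up. A row lasts 1/12 s, in which the tool goes at most 41.7 mm and 7.16 degrees, less where a joint would pass 70% of its speed; a pose out of reach is approached as far as the arm can. A call with a gripper value outside its range is refused whole. "fingers" is the closure, from -1 (fully open) to 1 (shut), set as the call begins (left out, the last holds). The fingers move at their own pace and stop on an object; "squeeze" is the grip in N (left out, the last holds). Time passes only in rows, so rows that repeat a pose let the fingers close. It gives the time, the measured TCP pose, the force and the opening at its end, in the units of the state.
- telemetry.read_state(): the state, without advancing time (a new reading comes with each control period).
- capture(name): name is "side" or "top" or "wrist"; returns (picture, depth): 400x640x3 uint8, blue, green, red; 400x640 float32, m along the optical axis (not along the pixel's ray), 0 where there is no reading.
- camera_info(name): a dict with "fx", "fy", "cx", "cy" (pixels), "pose" (4x4, takes a point from camera to world coordinates). Camera axes: x right, y up, looking along -z (the intrinsics and any distortion apply to the point x, -y, -z); pixel columns grow to the right and rows downward; lengths in m; the calibration is good to about 2 mm. A picture is of the moment at which its call begins: read the wrist's pose just before it. camera_info takes no time and is no camera call; for the wrist camera it gives the pose at the moment of the call.
- ticket.hand_in(): hands the job in, once; it reports no verdict.
Trained networks look in the newest picture that a camera, given by its name, has taken for a name from the list of things; names that differ only in an ending like _2 or _b are one class to them, and where a whole thing is asked for, a point or a joint stands for the part that bears it (a point fixed in the world has none). Each returns a list of dicts, best first, with "p" (0 to 1); they miss things now and then, are a little off and sometimes report something else, mostly with a low value. They report only what shows in the picture. A call takes as long as a camera call.
- silhouettes(camera, query): "pixels" (400x640 bool, what is visible of it) and "bbox" ([centre column, centre row, width, height] in pixels, round what is visible of it).
- landmark_of(camera, query): "location" ([column, row] in pixels: a listed point, or the origin of a listed thing).
The state is a dict: "time_s": time; "joint_positions": joint angles; "dq": joint speeds; "joint_efforts": joint torques, N m; "ee_pos": TCP position; "tcp_rot": TCP orientation; "force": force on the tool from outside, world axes, zero at the start; "moment": the same for the moment, N m; "opening": opening from 0.0 (shut) to 1.0 (fully open).
Only numpy, scipy, OpenCV 4.12 (cv2) and the standard library are available. Lean on these libraries where they do the work, as an engineer would, in place of code of your own. Each camera call takes 0.05 s, during which the arm holds its last target.

## Working session

There is one attempt and no reset: what is moved stays moved. The work goes in short steps, Python scripts to look and compute and a tool call to move; the robot and the scene stay as the last step left them, time stands still between calls to the robot, and variables do not carry over. Pictures are saved under pics/ and viewed, and the job is handed in when it is done.

Besides the shell and the picture viewer there is one more tool, called after "Call:" as name([rows], argument=value, ...), one row to a line, values as JSON. drive_tool: Moves the arm, as the interface text tells. Its arguments: {"type":"object","properties":{"rows":{"type":"array"},"fingers":{"type":"number"},"squeeze":{"type":"number"}},"required":["rows"]}

```bash
mkdir -p pics; ls; python3 - <<'E'
from workcell import telemetry, capture, camera_info, silhouettes, landmark_of
import cv2, numpy as np
s=telemetry.read_state()
print({k:np.round(v,3).tolist() for k,v in s.items()})
for n in ("side","top"):
    p,d=capture(n); cv2.imwrite(f"pics/{n}0.png",p); np.save(f"pics/{n}0.npy",d)
    i=camera_info(n); print(n,i['fx'],i['fy'],i['cx'],i['cy'],np.round(i['pose'],3).tolist(),[k for k in i])
    for q in ("turret_knob","slide_handle","slide_index","mark_tip","viewer","tally","bag_clip","tin"):
        print(q,[(np.round(r['location'],1).tolist(),round(r['p'],2)) for r in landmark_of(n,q)[:2]])
print(telemetry.read_state()['time_s'])
E
```

```text
pics
{'time_s': 0.0, 'joint_positions': [-1.419, 0.427, 0.074, 1.607, -0.034, 1.111, -0.067], 'dq': [-0.001, 0.001, -0.0, -0.0, -0.001, -0.001, 0.001], 'joint_efforts': [-0.001, -94.982, 3.76, -46.352, 0.019, 0.01, 0.0], 'ee_pos': [0.2, 0.644, 0.204], 'tcp_rot': [-0.0, 0.15, 0.989, -0.001], 'force': [-0.417, 0.121, 0.186], 'moment': [-0.006, 0.001, 0.019], 'opening': 0.999}
side 395.8223541681574 395.8223541681574 309.12452745600183 197.33086103138044 [[0.977, 0.105, -0.185, 0.305], [-0.213, 0.548, -0.809, -0.747], [0.016, 0.83, 0.558, 0.764], [0.0, 0.0, 0.0, 1.0]] ['fx', 'fy', 'cx', 'cy', 'pose']
turret_knob [([347.5, 256.2], 0.82)]
slide_handle [([310.0, 245.5], 0.84), ([276.1, 184.5], 0.28)]
slide_index [([315.0, 291.1], 0.8)]
mark_tip [([307.9, 282.7], 0.58)]
viewer [([330.8, 305.5], 0.68)]
tally [([354.8, 355.1], 0.78), ([277.5, 181.0], 0.53)]
bag_clip [([312.5, 278.8], 0.27)]
tin [([278.9, 182.0], 0.94)]
top 423.86160614971146 423.86160614971146 327.7680828504427 199.63450920297905 [[0.018, 0.987, -0.157, 0.361], [-1.0, 0.018, -0.001, 0.176], [0.002, 0.157, 0.988, 1.127], [0.0, 0.0, 0.0, 1.0]] ['fx', 'fy', 'cx', 'cy', 'pose']
turret_knob [([452.7, 187.5], 0.94)]
slide_handle [([381.9, 213.7], 0.77)]
slide_index [([431.3, 226.1], 0.85), ([439.3, 214.0], 0.27)]
mark_tip [([418.1, 225.3], 0.55), ([488.6, 210.9], 0.41)]
viewer [([438.9, 213.2], 0.55)]
tally [([489.7, 208.4], 0.65)]
bag_clip [([386.4, 182.3], 0.78)]
tin [([388.0, 184.3], 0.73), ([216.7, 222.7], 0.72)]
0.9
```

View pictures.

```bash
python3 - <<'E'
import cv2
a=cv2.imread("pics/top0.png")
cv2.imwrite("pics/top0z.png",cv2.resize(a[130:290,340:540],None,fx=4,fy=4,interpolation=cv2.INTER_CUBIC)[:600])
a=cv2.imread("pics/side0.png")
cv2.imwrite("pics/side0z.png",cv2.resize(a[200:400,250:450],None,fx=3,fy=3,interpolation=cv2.INTER_CUBIC))
E
```

```text
(no output)
```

View pics/top0.png

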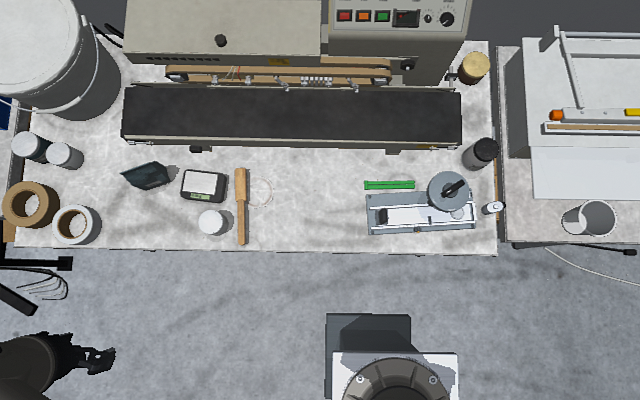

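View pics/side0.png

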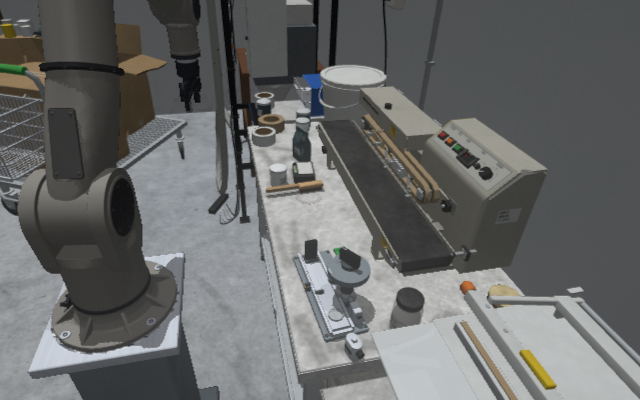

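```bash
sleep 1
```

```text
(no output)
```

View pics/top0z.png

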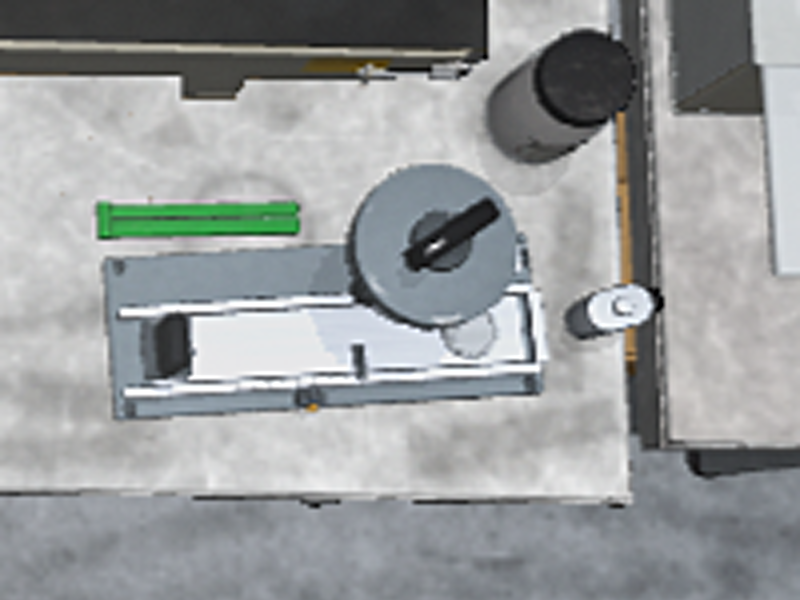

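View pics/side0z.png

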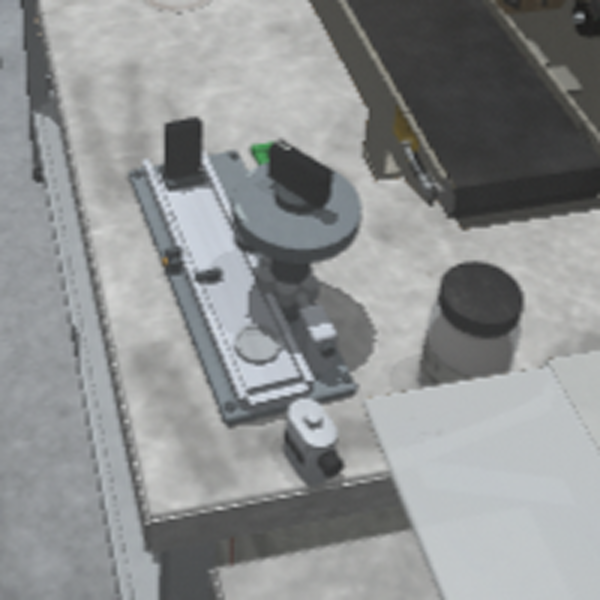

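```bash
cat > h.py <<'E'
import numpy as np, cv2
from workcell import telemetry, capture, camera_info, silhouettes, landmark_of
from scipy.spatial.transform import Rotation as R
from scipy.optimize import least_squares
def proj(i,P):
    T=np.linalg.inv(i['pose']); q=np.atleast_2d(P)@T[:3,:3].T+T[:3,3]
    return np.c_[i['cx']+i['fx']*q[:,0]/-q[:,2], i['cy']-i['fy']*q[:,1]/-q[:,2]]
def ray(i,uv,z):
    d=i['pose'][:3,:3]@np.array([(uv[0]-i['cx'])/i['fx'],-(uv[1]-i['cy'])/i['fy'],-1]); o=i['pose'][:3,3]
    return o+d*(z-o[2])/d[2]
def v2w(v,P):
    c,s=np.cos(v[2]),np.sin(v[2]); P=np.atleast_2d(P)
    return np.c_[v[0]+c*P[:,0]-s*P[:,1], v[1]+s*P[:,0]+c*P[:,1], P[:,2]]
def w2v(v,P):
    c,s=np.cos(v[2]),np.sin(v[2]); P=np.atleast_2d(P)-[v[0],v[1],0]
    return np.c_[c*P[:,0]+s*P[:,1], -s*P[:,0]+c*P[:,1], P[:,2]]
def tool():
    s=telemetry.read_state(); q=s['tcp_rot']; return s,np.array(s['ee_pos']),R.from_quat([q[1],q[2],q[3],q[0]])
def delta(pos,rot):
    s,p,r=tool(); d=r.inv().apply(np.array(pos)-p)/.03; w=np.degrees((r.inv()*rot).as_rotvec())/5
    return np.round(d,2),np.round(w,2)
E
python3 - <<'E'
from h import *
t=camera_info('top'); s=camera_info('side')
zt=lambda x,y:(340+x/4,130+y/4); zs=lambda x,y:(250+x/3,200+y/3)
obs=[(t,(.063,.19,.01),zt(105,257)),(t,(-.046,.19,.01),zt(115,418)),(t,(-.046,-.095,.01),zt(545,393)),(t,(.063,-.095,.01),zt(525,235)),
(t,(.04,0,.154),(452.7,187.5)),(t,(0,.155,.06),(381.9,213.7)),
(s,(.04,0,.154),(347.5,256.2)),(s,(0,.155,.06),(310,245.5)),(s,(-.046,.19,.01),zs(130,173)),(s,(-.046,-.095,.01),zs(230,423)),(s,(.063,-.095,.01),zs(355,388))]
f=lambda v:np.concatenate([proj(i,v2w(v,P))[0]-uv for i,P,uv in obs])
r=least_squares(f,[.5,-.1,0],loss='soft_l1'); v=r.x; print(v); print(f(v).reshape(-1,2).round(1))
np.save('v.npy',v)
for nm,uv in(('idx',(431.3,226.1)),('mark',(418.1,225.3))): print(nm,w2v(v,ray(t,uv,.028)))
for nm,uv in(('idx',(315,291.1)),('mark',(307.9,282.7))): print(nm,w2v(v,ray(s,uv,.028)))
i=t; print('tin etc',ray(t,(388,184),0))
st,p,q=tool(); print(q.as_matrix().round(2), st['opening'])
E
```

```text
[ 0.50706516 -0.11776127  0.0756417 ]
[[-0.8 -0.2]
 [-0.3  0.2]
 [-0.2  0.3]
 [ 0.2 -0.7]
 [ 0.1  1.1]
 [ 0.9  0.6]
 [ 2.2  0.6]
 [ 2.   2.2]
 [-1.1 -1.5]
 [-2.1 -0.8]
 [ 1.3 -0.3]]
idx [[-0.03427486  0.02697722  0.028     ]]
mark [[-0.03021661  0.06106889  0.028     ]]
idx [[-0.02866108  0.03335788  0.028     ]]
mark [[-0.03755283  0.06508477  0.028     ]]
tin etc [0.58595788 0.01465649 0.        ]
[[-0.96  0.3   0.  ]
 [ 0.3   0.96 -0.  ]
 [-0.   -0.   -1.  ]] 1.0008361085208601
```

```bash
python3 - <<'E'
from h import *
t=camera_info('top'); d=np.load('pics/top0.npy')
v,u=np.mgrid[0:400,0:640]
P=np.stack([(u-t['cx'])/t['fx']*d,-(v-t['cy'])/t['fy']*d,-d],-1)@t['pose'][:3,:3].T+t['pose'][:3,3]
P[d==0]=np.nan
print('jar',P[150,483],'conv',P[130,440],P[142,440]); print('max height left path', np.nanmax(P[150:260,0:360,2]))
print('disc',P[190,438],'bag clip',P[184,390],'tally',P[207,493])
M=(P[...,2]>.2); ys,xs=np.where(M); 
for a in range(0,640,40):
  c=P[40:290,a:a+40]; m=c[...,2]>.15; print(a, np.nanmax(c[...,2]).round(3), c[m][:,0].min().round(3) if m.any() else None)
v=np.load('v.npy')
K=v2w(v,(.04,0,.154))[0]; print('knob',K)
ang=v[2]-1.05+np.pi/2
def rot(a): return R.from_matrix(np.c_[[np.sin(a),-np.cos(a),0],[np.cos(a),np.sin(a),0],[0,0,-1]])
print(delta([.45,.3,.28],rot(ang)),delta([K[0],K[1],.28],rot(ang)))
E
```

```text
jar [ 0.65422743 -0.20562536  0.10933666] conv [ 0.69301622 -0.09152994  0.14146501] [ 0.66242467 -0.09034495  0.14319728]
max height left path 0.13456602674009266
disc [ 0.54795773 -0.08692894  0.12758069] bag clip [5.85944011e-01 9.32101658e-03 5.60193040e-04] tally [ 0.52062191 -0.24736416  0.05040045]
0 0.267 0.713
40 0.267 0.714
80 0.255 0.749
120 0.293 0.8
160 0.293 0.79
200 0.308 0.78
240 0.293 0.781
280 0.294 0.781
320 0.268 0.781
360 0.269 0.791
400 0.274 0.825
440 0.272 0.529
480 0.115 None
520 0.251 0.685
560 0.262 0.683
600 0.262 0.684
knob [ 0.54695078 -0.11473848  0.154     ]Traceback (most recent call last):
  File "<stdin>", line 15, in <module>
  File "<stdin>", line 14, in rot
  File "scipy/spatial/transform/_rotation.pyx", line 1143, in scipy.spatial.transform._rotation.Rotation.from_matrix
ValueError: Non-positive determinant (left-handed or null coordinate frame) in rotation matrix 0: [[ 0.56169907  0.82734162  0.        ]
 [-0.82734162  0.56169907  0.        ]
 [ 0.          0.         -1.        ]].
```

```bash
cat >> h.py <<'E'
def rot(a): return R.from_matrix(np.c_[[-np.sin(a),np.cos(a),0],[np.cos(a),np.sin(a),0],[0,0,-1]])
E
python3 - <<'E'
from h import *
v=np.load('v.npy');K=v2w(v,(.04,0,.154))[0]
ang=v[2]-1.05+np.pi/2
print(delta([.45,.3,.28],rot(ang)),delta([K[0],K[1],.28],rot(ang)))
E
```

```text
(array([-11.36,  -8.5 ,  -2.51]), array([-0.  ,  0.  ,  7.72])) (array([-18.55, -20.75,  -2.51]), array([-0.  ,  0.  ,  7.72]))
```

Call:
drive_tool([
  [[-1.0,-0.8,-0.4,0,0,0.7],[-2.1,-1.6,-0.8,0,0,1.4],[-3.2,-2.4,-1.2,0,0,2.1],[-4.2,-3.2,-1.6,0,0,2.8],[-5.3,-4.0,-2,0,0,3.5],[-6.3,-4.8,-2.4,0,0,4.2],[-7.4,-5.6,-2.5,0,0,4.9],[-8.5,-6.4,-2.5,0,0,5.6],[-9.5,-7.2,-2.5,0,0,6.3],[-10.6,-8.0,-2.5,0,0,7.0],[-11.2,-9.0,-2.5,0,0,7.7],[-11.8,-9.9,-2.5,0,0,7.7]],
], fingers=-1)

```text
time_s: 1.9
ee_pos: [0.4509, 0.2537, 0.2798]
tcp_rot: [0.0, 0.47, 0.883, 0.0]
force: [0.9, 0.9, -0.5]
opening: 0.997
```

```bash
python3 - <<'E'
from h import *
v=np.load('v.npy');K=v2w(v,(.04,0,.154))[0]
ang=v[2]-1.05+np.pi/2
s,p,r=tool();print(s['time_s'],p,s['joint_positions'])
print(delta([K[0],K[1],.28],rot(ang)))
E
```

```text
1.9 [0.45088028 0.25371725 0.27980091] [-1.0073926   0.09660322  0.4028845   1.88019238 -0.04094004  1.17266184
  0.0019005 ]
(array([-1.198e+01, -4.200e+00, -1.000e-02]), array([ 0.  ,  0.  , -0.05]))
```

Call:
drive_tool([
  [[-1.2,-0.4,0,0,0,0],[-2.4,-0.8,0,0,0,0],[-3.6,-1.25,0,0,0,0],[-4.8,-1.7,0,0,0,0],[-6,-2.1,0,0,0,0],[-7.2,-2.5,0,0,0,0],[-8.4,-2.9,0,0,0,0],[-9.6,-3.35,0,0,0,0],[-10.8,-3.8,0,0,0,0],[-11.6,-4.1,0,0,0,0],[-11.98,-4.2,0,0,0,0],[-11.98,-4.2,0,0,0,0]],
])

```text
time_s: 2.9
ee_pos: [0.5471, -0.1181, 0.2799]
tcp_rot: [0.0, 0.472, 0.882, -0.0]
force: [-0.3, -0.4, 0.3]
opening: 1.0
```

```bash
python3 - <<'E'
from h import *
s,p,r=tool();print(s['time_s'],p,np.round(s['joint_positions'],2))
i=camera_info('wrist'); a,d=capture('wrist'); cv2.imwrite('pics/w1.png',a); np.save('pics/w1.npy',d); import pickle; pickle.dump(i,open('pics/w1.pkl','wb'))
print(i)
for q in ("turret_knob","slide_handle","slide_index","mark_tip"):
  print(q,[(np.round(x['location'],1).tolist(),round(x['p'],2)) for x in landmark_of('wrist',q)[:2]])
E
```

```text
2.9 [ 0.54708506 -0.11809697  0.27992341] [-0.51  0.2   0.72  1.81 -0.14  1.18  0.84]
{'fx': 334.907566610837, 'fy': 334.907566610837, 'cx': 323.01182783202495, 'cy': 200.1984158962713, 'pose': array([[ 8.31356851e-01, -5.32225382e-01, -1.59943519e-01,
         5.06482453e-01],
       [ 5.55738677e-01,  7.95893029e-01,  2.40226580e-01,
        -5.69788617e-02],
       [-5.56751808e-04, -2.88600812e-01,  9.57449352e-01,
         4.49902155e-01],
       [ 0.00000000e+00,  0.00000000e+00,  0.00000000e+00,
         1.00000000e+00]])}
turret_knob [([330.3, 183.9], 0.62), ([363.9, 11.7], 0.36)]
slide_handle [([362.1, 13.2], 0.71), ([298.5, 140.7], 0.6)]
slide_index [([288.9, 110.9], 0.96)]
mark_tip [([298.7, 83.8], 0.52)]
```

View pics/w1.png

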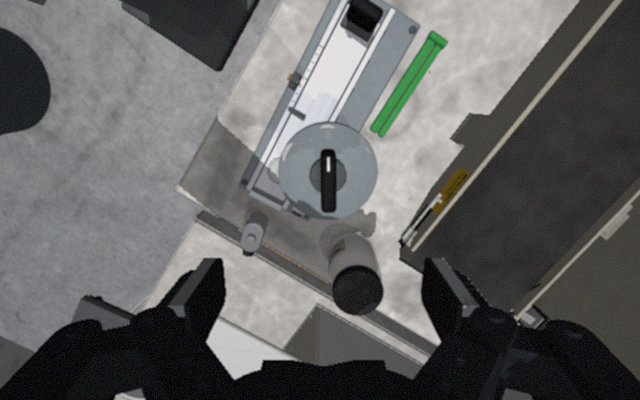

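```bash
python3 - <<'E'
from h import *; import pickle
i=pickle.load(open('pics/w1.pkl','rb')); v=np.load('v.npy'); a=cv2.imread('pics/w1.png')
print('knob lm',ray(i,(330.3,183.9),.154), v2w(v,(.04,0,.154)))
def draw(v,a,col,th=-1.05):
    def pl(P,cl=True):
        p=proj(i,v2w(v,P)); cv2.polylines(a,[np.round((p-[200,0])*4*16-[0,0]).astype(int)],cl,col,1,cv2.LINE_AA,4)
    t=np.linspace(0,2*np.pi,60)
    pl(np.c_[.04+.05*np.cos(t),.05*np.sin(t),0*t+.126])
    c,s=np.cos(th),np.sin(th)
    for z in(.168,.134): pl(np.array([[.04+c*x-s*y,s*x+c*y,z] for x,y in((.027,.007),(-.027,.007),(-.027,-.007),(.027,-.007))]))
    for z in (.085,.027): pl([(x,.155+y,z) for x,y in((.017,.007),(-.017,.007),(-.017,-.007),(.017,-.007))])
    pl([(.063,.19,.01),(-.046,.19,.01),(-.046,-.095,.01),(.063,-.095,.01)])
b=cv2.resize(a[:,200:440],None,fx=4,fy=4,interpolation=cv2.INTER_CUBIC)
draw(v,b,(0,0,255))
cv2.imwrite('pics/w1o.png',b[0:600,:800]); cv2.imwrite('pics/w1p.png',b[400:950,150:900])
E
```

```text
knob lm [ 0.55281964 -0.11466654  0.154     ] [[ 0.54695078 -0.11473848  0.154     ]]
```

View pics/w1o.png

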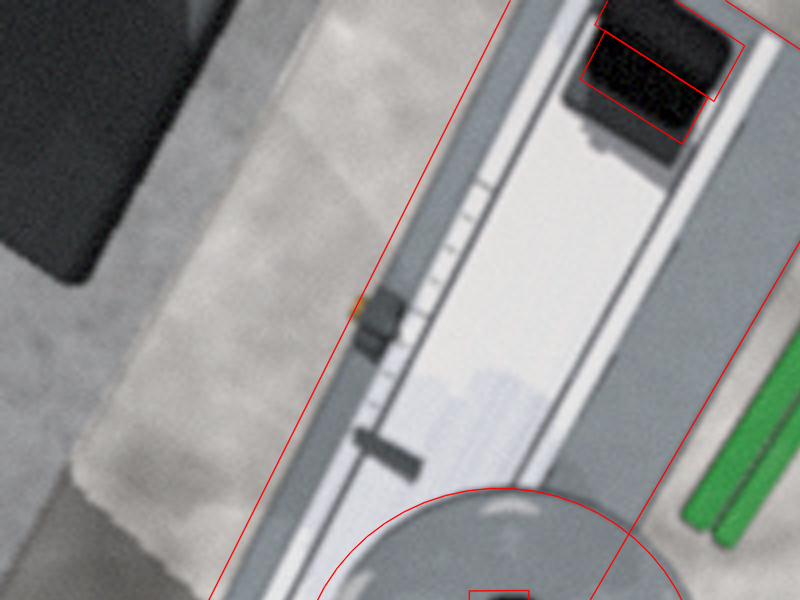

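View pics/w1p.png

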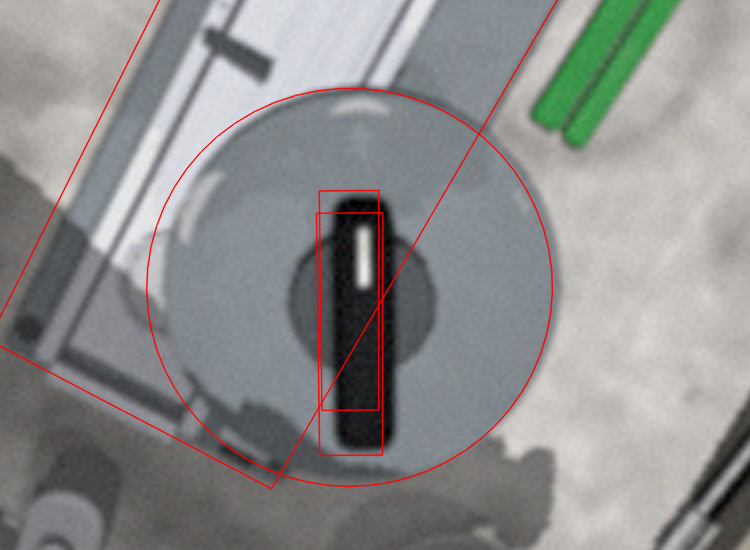

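Call:
drive_tool([
  [[0.1,0.15,0.6,0,0,0],[0.1,0.15,1.5,0,0,0],[0.1,0.15,2.5,0,0,0],[0.1,0.15,3.4,0,0,0],[0.1,0.15,4.2,0,0,0],[0.1,0.15,4.7,0,0,0],[0.1,0.15,4.7,0,0,0],[0.1,0.15,4.7,0,0,0]],
], fingers=-0.4)

```text
time_s: 3.82
ee_pos: [0.5488, -0.1078, 0.1388]
tcp_rot: [-0.001, 0.469, 0.883, 0.0]
force: [0.1, 0.6, 1.0]
opening: 0.699
```

Call:
drive_tool([
  [[0,0,0,0,0,0],[0,0,0,0,0,0],[0,0,0,0,0,0],[0,0,0,0,0,0],[0,0,0,0,0,0],[0,0,0,0,0,0]],
], fingers=1, squeeze=30)

```text
time_s: 4.32
ee_pos: [0.5468, -0.1093, 0.1396]
tcp_rot: [-0.002, 0.47, 0.883, -0.001]
force: [-17.7, -5.5, 20.1]
opening: 0.142
```

```bash
python3 - <<'E'
from h import *
s,p,r=tool();print(s['time_s'],p,s['force'],s['moment'],s['opening'],np.round(s['joint_positions'],2))
a,d=capture('wrist'); cv2.imwrite('pics/w2.png',a)
E
```

```text
4.3167 [ 0.54682975 -0.10927819  0.13962237] [-17.72762322  -5.48713552  20.14603234] [-1.32610215  4.02759352  0.01970471] 0.1424842843102143 [-0.45  0.36  0.66  1.96 -0.28  0.91  0.95]
```

View pics/w2.png

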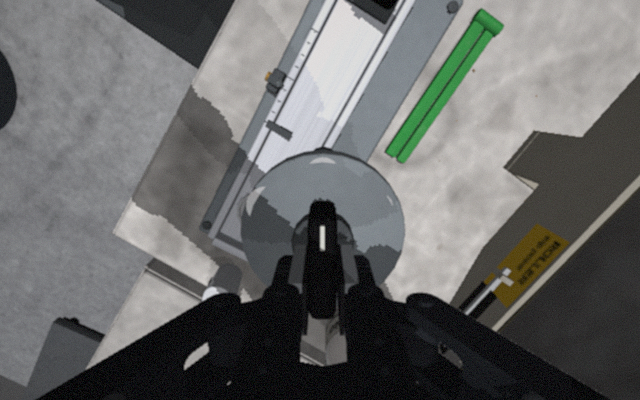

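Call:
drive_tool([
  [[0,0,0,0,0,-0.4],[0,-0.01,0,0,0,-1.0],[0,-0.02,0,0,0,-1.7],[0,-0.03,0,0,0,-2.4],[-0.01,-0.04,0,0,0,-3.1],[-0.01,-0.05,0,0,0,-3.8],[-0.01,-0.06,0,0,0,-4.5],[-0.02,-0.07,0,0,0,-5.2],[-0.02,-0.07,0,0,0,-5.5]],
])

```text
time_s: 5.12
ee_pos: [0.5469, -0.1109, 0.1414]
tcp_rot: [-0.0, 0.244, 0.97, 0.0]
force: [0.4, 2.5, 14.9]
opening: -0.002
```

```bash
python3 - <<'E'
from h import *
s,p,r=tool();x=r.as_matrix();print(s['time_s'],p,s['force'],s['moment'],s['opening'],np.degrees(np.arctan2(x[1,1],x[0,1])))
a,d=capture('wrist'); cv2.imwrite('pics/w3.png',a)
E
```

```text
5.1167 [ 0.5468858  -0.1108801   0.14141118] [ 0.37341569  2.51874717 14.91448385] [ 0.49285152 -0.00984029 -0.02318077] -0.001910270778640997 61.696338067256875
```

View pics/w3.png

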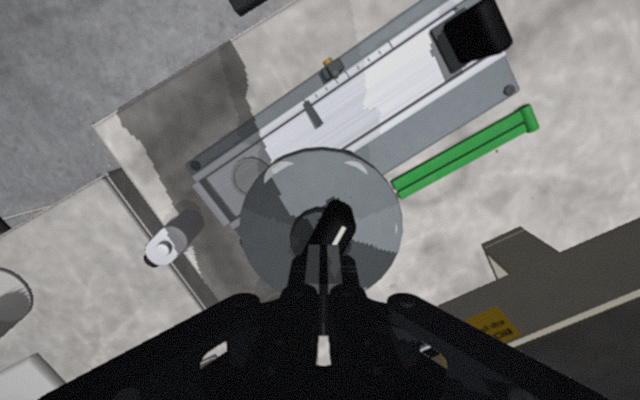

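```bash
python3 - <<'E'
from h import *; import pickle
i=pickle.load(open('pics/w1.pkl','rb')); d=np.load('pics/w1.npy')
def P(i,d,u,v): return np.round(i['pose'][:3,:3]@np.array([(u-i['cx'])/i['fx']*d[v,u],-(v-i['cy'])/i['fy']*d[v,u],-d[v,u]])+i['pose'][:3,3],4)
for u,v in((328,155),(329,165),(329,185),(329,200),(329,208),(300,170),(360,170),(313,178),(345,175)): print(u,v,P(i,d,u,v))
a=cv2.imread('pics/w2.png'); cv2.imwrite('pics/w2z.png',cv2.resize(a[140:340,220:420],None,fx=3,fy=3,interpolation=cv2.INTER_CUBIC))
a=cv2.imread('pics/w3.png'); cv2.imwrite('pics/w3z.png',cv2.resize(a[140:340,220:420],None,fx=3,fy=3,interpolation=cv2.INTER_CUBIC))
i=camera_info('wrist'); a,d=capture('wrist')
for u,v in((345,210),(340,235),(322,260),(322,300),(322,350),(300,260),(350,260),(270,200),(380,220)): print(u,v,P(i,d,u,v))
i=camera_info('side');a,d=capture('side');cv2.imwrite('pics/s3.png',cv2.resize(a[180:380,240:440],None,fx=3,fy=3,interpolation=cv2.INTER_CUBIC))
E
```

```text
328 155 [ 0.5349 -0.0922  0.1684]
329 165 [ 0.5402 -0.0985  0.17  ]
329 185 [ 0.5502 -0.1134  0.168 ]
329 200 [ 0.5576 -0.1243  0.1693]
329 208 [ 0.5619 -0.1306  0.1684]
300 170 [ 0.5245 -0.1249  0.1265]
360 170 [ 0.5736 -0.0922  0.126 ]
313 178 [ 0.5385 -0.1224  0.137 ]
345 175 [ 0.5625 -0.1031  0.1358]
345 210 [ 0.5343 -0.0915  0.1521]
340 235 [ 0.5385 -0.0974  0.169 ]
322 260 [ 0.537  -0.1059  0.1887]
322 300 [ 0.5434 -0.1094  0.2059]
322 350 [ 7.183e-01 -2.038e-01  5.000e-04]
300 260 [ 0.5361 -0.1162  0.1807]
350 260 [ 0.5467 -0.0974  0.1798]
270 200 [ 0.5169 -0.1295  0.1258]
380 220 [ 0.5584 -0.0787  0.1253]
```

View pics/w2z.png

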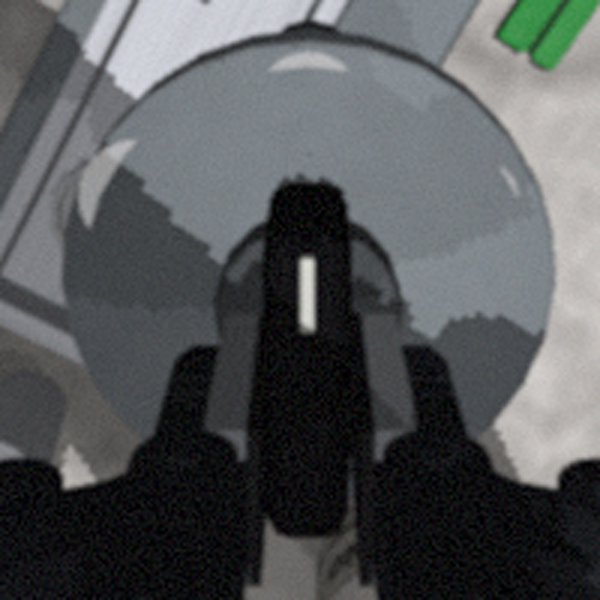

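View pics/w3z.png

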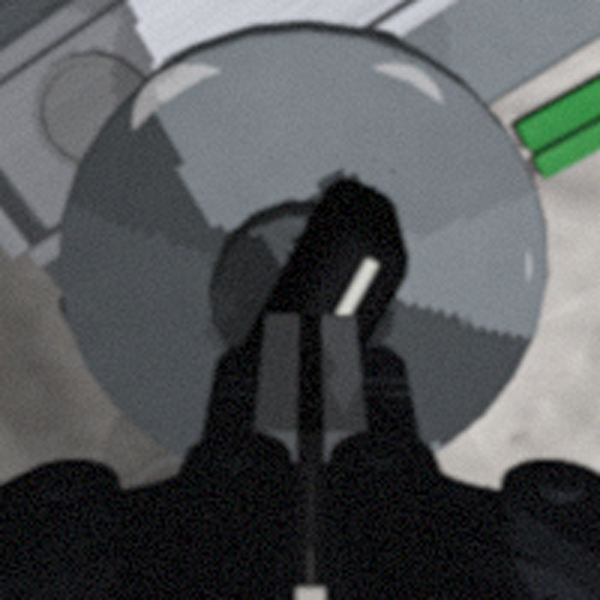

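View pics/s3.png

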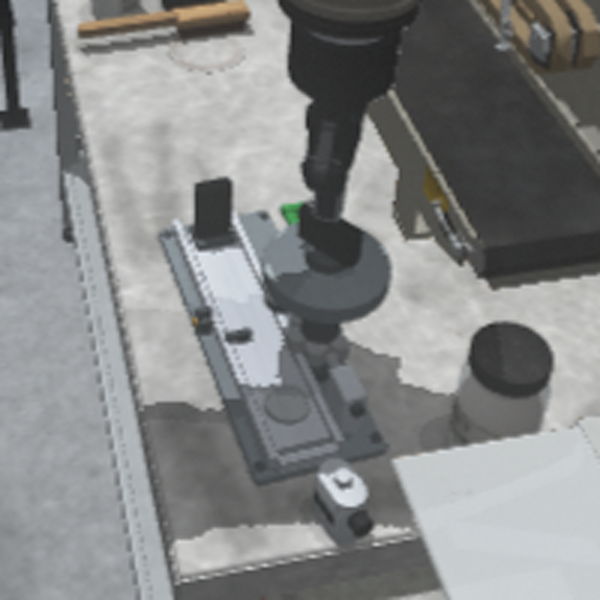

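```bash
python3 - <<'E'
from h import *
s,p,r=tool(); i=camera_info('wrist'); print(p, i['pose'][:3,3], r.inv().apply(i['pose'][:3,3]-p),s['time_s'],s['force'],s['opening'])
a,d=capture('wrist'); np.save('pics/w4.npy',d); cv2.imwrite('pics/w4.png',a)
for u in(312,333,322):
  for v in range(236,300,6):
    q=i['pose'][:3,:3]@np.array([(u-i['cx'])/i['fx']*d[v,u],-(v-i['cy'])/i['fy']*d[v,u],-d[v,u]])+i['pose'][:3,3]
    print(u,v,np.round(q,3),np.round(r.inv().apply(q-p)*1000,1))
print(proj(i,p))
E
```

```text
[ 0.54690107 -0.11080432  0.14140013] [ 0.48260695 -0.07613817  0.31151321] [ 7.31554339e-02 -5.55773486e-05 -1.70065324e-01] 5.2667 [-1.06605533  2.30909275 15.09966819] 0.0017990932859650404
312 236 [ 0.542 -0.115  0.142] [ 2.  -6.  -0.7]
312 242 [ 0.541 -0.114  0.153] [  3.3  -5.6 -11.9]
312 248 [ 0.536 -0.11   0.176] [ 10.3  -4.9 -34.1]
312 254 [ 0.535 -0.11   0.182] [ 10.7  -4.6 -41. ]
312 260 [ 0.535 -0.11   0.188] [ 10.8  -4.5 -46.7]
312 266 [ 0.535 -0.109  0.193] [ 10.9  -4.3 -52.1]
312 272 [ 0.536 -0.109  0.198] [ 10.5  -4.2 -56.2]
312 278 [ 0.536 -0.109  0.202] [ 10.8  -4.  -61.1]
312 284 [ 0.536 -0.109  0.206] [ 10.6  -3.9 -64.9]
312 290 [ 0.535 -0.108  0.212] [ 11.9  -3.7 -70.9]
312 296 [ 0.535 -0.109  0.215] [ 11.4  -3.6 -73.8]
333 236 [ 0.538 -0.1    0.169] [ 13.2   4.6 -27.4]
333 242 [ 0.54  -0.102  0.169] [ 10.3   4.6 -27.6]
333 248 [ 0.539 -0.102  0.177] [ 10.8   4.4 -35.3]
333 254 [ 0.539 -0.102  0.183] [ 10.7   4.2 -41.1]
333 260 [ 0.539 -0.102  0.189] [ 11.2   4.1 -47.5]
333 266 [ 0.539 -0.102  0.194] [ 11.    3.9 -52.3]
333 272 [ 0.539 -0.102  0.198] [ 11.    3.8 -57.1]
333 278 [ 0.539 -0.103  0.202] [ 10.6   3.7 -60.7]
333 284 [ 0.539 -0.103  0.207] [ 10.8   3.6 -65.2]
333 290 [ 0.538 -0.102  0.212] [ 11.5   3.4 -70.2]
333 296 [ 0.538 -0.102  0.216] [ 11.8   3.3 -74.4]
322 236 [ 0.536 -0.105  0.167] [ 12.3  -0.4 -25.4]
322 242 [ 0.539 -0.107  0.167] [  9.3  -0.4 -25.4]
322 248 [ 0.538 -0.106  0.176] [ 10.5  -0.4 -34.5]
322 254 [ 0.537 -0.106  0.183] [ 11.   -0.4 -41.7]
322 260 [ 0.538 -0.106  0.188] [ 10.5  -0.4 -46.1]
322 266 [ 0.537 -0.106  0.193] [ 10.9  -0.4 -52.1]
322 272 [ 0.537 -0.106  0.199] [ 11.1  -0.4 -57.2]
322 278 [ 0.538 -0.106  0.202] [ 10.3  -0.3 -60.2]
322 284 [ 0.538 -0.106  0.206] [ 10.4  -0.3 -64.6]
322 290 [ 0.54  -0.107  0.206] [  8.1  -0.3 -64.8]
322 296 [ 0.542 -0.109  0.205] [  5.2  -0.3 -64.1]
[[322.94038135 238.80168892]]
```

Call:
drive_tool([
  [[0,0,-0.5,0,0,1],[0,0,-1.2,0,0,2.5],[0,0,-2,0,0,4],[0,0,-2,0,0,5.5],[0,0,-2,0,0,5.5],[0,0,-2,0,0,5.5]],
])

```text
time_s: 5.82
ee_pos: [0.5469, -0.1106, 0.2015]
tcp_rot: [-0.0, 0.468, 0.884, 0.001]
force: [-0.6, 0.1, -0.2]
opening: 0.002
```

```bash
python3 - <<'E'
from h import *; import pickle
s,p,r=tool(); x=r.as_matrix(); i=camera_info('wrist'); print(p, s['time_s'],s['force'],s['opening'],np.degrees(np.arctan2(x[1,1],x[0,1])))
a,d=capture('wrist'); np.save('pics/w5.npy',d); cv2.imwrite('pics/w5.png',a); pickle.dump((i,p,r.as_matrix()),open('pics/w5.pkl','wb'))
E
```

```text
[ 0.54691878 -0.11055983  0.20152272] 5.8167 [-0.61737277  0.05083553 -0.1730624 ] 0.0023791703817834073 34.14940205217237
```

View pics/w5.png

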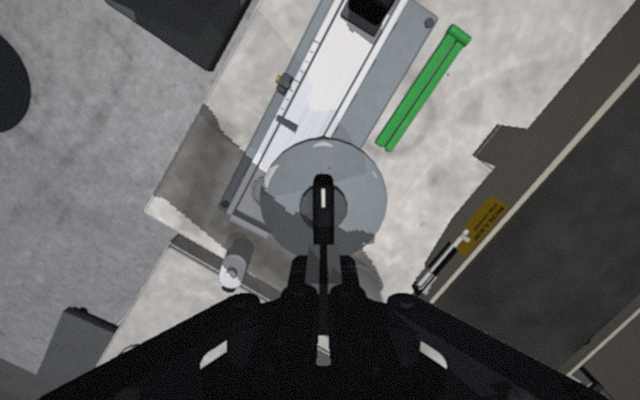

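```bash
python3 - <<'E'
from h import *; import pickle
i,p,r=pickle.load(open('pics/w5.pkl','rb')); d=np.load('pics/w5.npy'); a=cv2.imread('pics/w5.png')
v,u=np.mgrid[0:400,0:640]
P=np.stack([(u-i['cx'])/i['fx']*d,-(v-i['cy'])/i['fy']*d,-d],-1)@i['pose'][:3,:3].T+i['pose'][:3,3]
T=(P-p)@r*1000
for c in(298,305,313,322,333,340,348):
  print(c,[ (rr,*T[rr,c].round(0).astype(int).tolist()) for rr in range(232,300,6)])
cv2.imwrite('pics/w5z.png',cv2.resize(a[160:360,220:420],None,fx=3,fy=3,interpolation=cv2.INTER_CUBIC))
E
```

```text
298 [(232, -26, -20, 74), (238, -32, -20, 76), (244, -38, -20, 77), (250, -43, -20, 78), (256, 6, -11, -34), (262, 7, -11, -40), (268, 7, -10, -47), (274, 7, -10, -51), (280, 6, -10, -55), (286, 14, -8, -72), (292, 13, -8, -75), (298, 12, -8, -75)]
305 [(232, -26, -14, 74), (238, -31, -14, 74), (244, -38, -14, 77), (250, -43, -14, 78), (256, 7, -8, -35), (262, 7, -8, -41), (268, 7, -7, -46), (274, 7, -7, -51), (280, 7, -7, -55), (286, 13, -6, -70), (292, 13, -6, -74), (298, 13, -6, -77)]
313 [(232, -26, -8, 75), (238, -31, -8, 75), (244, -37, -8, 76), (250, 11, -4, -37), (256, 11, -4, -43), (262, 11, -4, -49), (268, 11, -4, -53), (274, 11, -4, -58), (280, 11, -3, -63), (286, 11, -3, -68), (292, 12, -3, -72), (298, 11, -3, -75)]
322 [(232, -9, -1, 33), (238, -13, -1, 33), (244, -18, -1, 33), (250, 11, 0, -37), (256, 11, 0, -43), (262, 11, 0, -49), (268, 11, 0, -53), (274, 11, 0, -59), (280, 11, 0, -62), (286, 10, 0, -65), (292, 8, 0, -65), (298, 5, 0, -64)]
333 [(232, -10, 7, 34), (238, -14, 7, 35), (244, -19, 7, 35), (250, 10, 4, -36), (256, 11, 4, -44), (262, 11, 4, -48), (268, 11, 4, -53), (274, 10, 4, -58), (280, 11, 4, -62), (286, 10, 4, -65), (292, 12, 3, -73), (298, 11, 3, -75)]
340 [(232, -27, 13, 75), (238, -31, 14, 75), (244, -37, 14, 76), (250, -43, 14, 76), (256, 7, 8, -34), (262, 7, 7, -40), (268, 11, 7, -54), (274, 10, 7, -57), (280, 11, 6, -63), (286, 12, 6, -68), (292, 12, 6, -72), (298, 12, 6, -75)]
348 [(232, -26, 20, 74), (238, -32, 20, 75), (244, -38, 20, 77), (250, -43, 20, 77), (256, 7, 11, -36), (262, 7, 11, -41), (268, 7, 10, -46), (274, 7, 10, -51), (280, 7, 10, -56), (286, 13, 9, -71), (292, 13, 8, -74), (298, 12, 8, -75)]
```

View pics/w5z.png

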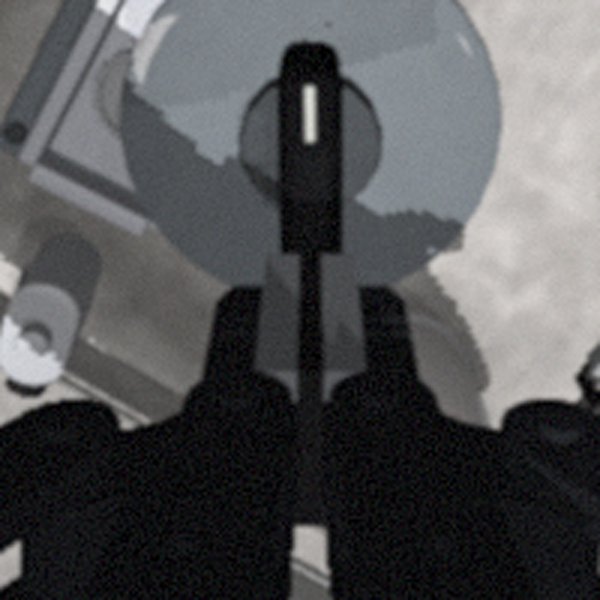

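```bash
python3 - <<'E'
from h import *; import pickle
def cloud(i,d):
    v,u=np.mgrid[0:400,0:640]
    return np.stack([(u-i['cx'])/i['fx']*d,-(v-i['cy'])/i['fy']*d,-d],-1)@i['pose'][:3,:3].T+i['pose'][:3,3]
i5,p,r=pickle.load(open('pics/w5.pkl','rb')); i1=pickle.load(open('pics/w1.pkl','rb'))
for n,i in(('w1',i1),('w5',i5)):
    d=np.load(f'pics/{n}.npy'); P=cloud(i,d)
    m=(P[...,2]>.155)&(P[...,2]<.18)&(np.hypot(P[...,0]-.548,P[...,1]+.112)<.045); m[260:]=0
    Q=(P[m][:,:2]*1000).astype(np.float32); print(n,m.sum(),cv2.minAreaRect(Q), np.median(P[m][:,2]))
    ys,xs=np.where(m); print(ys.min(),ys.max(),xs.min(),xs.max())
    m=(P[...,2]>.120)&(P[...,2]<.131)&(np.hypot(P[...,0]-.548,P[...,1]+.112)<.07); m[260:]=0
    Q=(P[m][:,:2]*1000).astype(np.float32); print(cv2.minEnclosingCircle(Q))
    m=(P[...,2]>.08)&(P[...,2]<.09)&(np.hypot(P[...,0]-.497,P[...,1]-.04)<.05)
    Q=(P[m][:,:2]*1000).astype(np.float32); print(m.sum(),cv2.minAreaRect(Q))
E
```

```text
w1 963 ((549.411376953125, -113.38949584960938), (13.861995697021484, 53.574974060058594), 34.28139877319336) 0.16833697854757418
152 213 320 336
((549.7700805664062, -113.46273803710938), 49.81922149658203)
493 ((494.3000183105469, 37.2880973815918), (33.83563995361328, 14.454056739807129), 5.589381694793701)
w5 1385 ((546.2925415039062, -108.8173828125), (13.875794410705566, 42.73097610473633), 34.48843002319336) 0.16825523683840174
179 244 313 334
((549.5160522460938, -113.41726684570312), 49.77134323120117)
202 ((504.0945739746094, 32.79105758666992), (19.97857666015625, 6.92974328994751), 33.087032318115234)
```

Call:
drive_tool([
  [[-0.06,0.01,0,0,0,0],[-0.13,0.02,0,0,0,0],[-0.13,0.02,0,0,0,0],[-0.13,0.02,0.5,0,0,0],[-0.13,0.02,1.2,0,0,0],[-0.13,0.02,1.8,0,0,0],[-0.13,0.02,2.3,0,0,0],[-0.13,0.02,2.6,0,0,0],[-0.13,0.02,2.8,0,0,0],[-0.13,0.02,2.9,0,0,0],[-0.13,0.02,2.9,0,0,0]],
], fingers=-0.3)

```text
time_s: 6.78
ee_pos: [0.5493, -0.1135, 0.114]
tcp_rot: [-0.001, 0.467, 0.884, 0.0]
force: [-0.1, -0.1, 0.9]
opening: 0.649
```

Call:
drive_tool([
  [[0,0,0,0,0,0],[0,0,0,0,0,0],[0,0,0,0,0,0],[0,0,0,0,0,0],[0,0,0,0,0,0],[0,0,0,0,0,0]],
], fingers=1, squeeze=40)

```text
time_s: 7.28
ee_pos: [0.5494, -0.1137, 0.1146]
tcp_rot: [-0.0, 0.468, 0.884, 0.0]
force: [-3.4, -1.1, 7.3]
opening: 0.156
```

```bash
python3 - <<'E'
from h import *
s,p,r=tool();print(s['time_s'],p,s['force'],s['moment'],s['opening'],np.round(s['joint_positions'],2))
a,d=capture('wrist'); cv2.imwrite('pics/w6.png',cv2.resize(a[140:340,220:420],None,fx=3,fy=3,interpolation=cv2.INTER_CUBIC))
E
```

```text
7.2833 [ 0.54935795 -0.11365734  0.11460137] [-3.38177404 -1.10784588  7.27823945] [-0.11322086  0.71201675  0.04805203] 0.15555858212153226 [-0.41  0.4   0.62  1.98 -0.3   0.86  0.98]
```

View pics/w6.png

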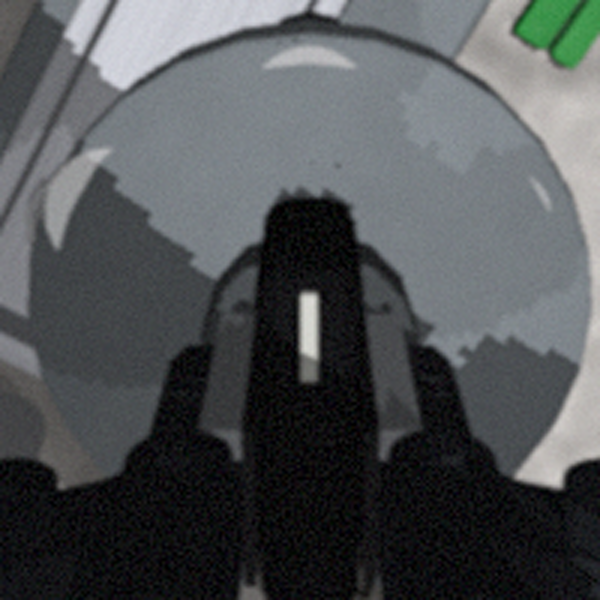

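Call:
drive_tool([
  [[0,0,0,0,0,-0.4],[0,0,0,0,0,-1.0],[0,0,0,0,0,-1.7],[0,0,0,0,0,-2.4],[0,0,0,0,0,-3.1],[0,0,0,0,0,-3.8],[0,0,0,0,0,-4.5],[0,0,0,0,0,-5.2],[0,0,0,0,0,-5.9],[0,0,0,0,0,-6.5]],
])

```text
time_s: 8.17
ee_pos: [0.5493, -0.1137, 0.1147]
tcp_rot: [-0.0, 0.2, 0.98, 0.001]
force: [1.1, 0.7, -4.5]
opening: 0.152
```

```bash
python3 - <<'E'
from h import *
s,p,r=tool();x=r.as_matrix();print(s['time_s'],p,s['force'],s['moment'],s['opening'],np.degrees(np.arctan2(x[1,1],x[0,1])))
a,d=capture('wrist'); cv2.imwrite('pics/w7.png',cv2.resize(a[140:340,220:420],None,fx=3,fy=3,interpolation=cv2.INTER_CUBIC))
E
```

```text
8.1667 [ 0.54927934 -0.11365589  0.114674  ] [ 1.07888398  0.715071   -4.49432453] [-0.08367415 -0.07036754 -0.11155844] 0.15222009600985006 66.92900161554459
```

View pics/w7.png

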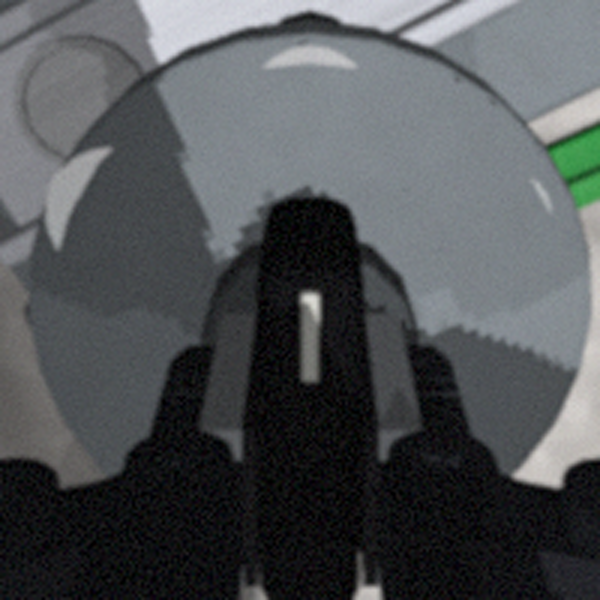

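Call:
drive_tool([
  [[0,0,0,0,0,-0.6],[0,0,0,0,0,-1.3],[0,0,0,0,0,-2.0],[0,0,0,0,0,-2.7],[0,0,0,0,0,-3.4],[0,0,0,0,0,-4.1],[0,0,0,0,0,-4.8],[0,0,0,0,0,-5.3],[0,0,0,0,0,-5.5],[0,0,0,0,0,-5.5]],
])

```text
time_s: 9.05
ee_pos: [0.5493, -0.1136, 0.1147]
tcp_rot: [-0.0, -0.04, 0.999, 0.001]
force: [1.4, 0.3, -5.5]
opening: 0.158
```

```bash
python3 - <<'E'
from h import *
s,p,r=tool();x=r.as_matrix();print(s['time_s'],p,s['force'],s['moment'],s['opening'],np.degrees(np.arctan2(x[1,1],x[0,1])),np.round(s['joint_positions'],2))
E
```

```text
9.05 [ 0.54931152 -0.11362629  0.11466937] [ 1.37899125  0.31240433 -5.4837358 ] [-0.05178793 -0.2918292   0.05351031] 0.15776286549904217 94.60334210935704 [-0.21  0.36  0.37  1.97 -0.17  0.85  1.9 ]
```

Call:
drive_tool([
  [[0,0,0,0,0,0],[0,0,0,0,0,0],[0,0,0,0,0,0],[0,0,0,0,0,0],[0,0,-0.5,0,0,0],[0,0,-1.3,0,0,0],[0,0,-2.3,0,0,0],[0,0,-3.3,0,0,0],[0,0,-4.0,0,0,0],[0,0,-4.0,0,0,0],[0,0,-4.0,0,0,0]],
], fingers=-0.3)

```text
time_s: 9.97
ee_pos: [0.55, -0.1138, 0.2358]
tcp_rot: [0.001, -0.04, 0.999, 0.001]
force: [0.5, -0.3, -0.7]
opening: 0.652
```

```bash
cat >> h.py <<'E'
def cloud(i,d):
    v,u=np.mgrid[0:400,0:640]
    P=np.stack([(u-i['cx'])/i['fx']*d,-(v-i['cy'])/i['fy']*d,-d],-1)@i['pose'][:3,:3].T+i['pose'][:3,3]
    P[d==0]=np.nan; return P
def rect(P,z0,z1,c,rad,rmax=400):
    m=(P[...,2]>z0)&(P[...,2]<z1)&(np.hypot(P[...,0]-c[0],P[...,1]-c[1])<rad); m[rmax:]=0
    return m.sum(),cv2.minAreaRect((P[m][:,:2]*1000).astype(np.float32))
def shot(n,cam='wrist'):
    import pickle
    s,p,r=tool(); i=camera_info(cam); a,d=capture(cam); cv2.imwrite(f'pics/{n}.png',a); np.save(f'pics/{n}.npy',d); pickle.dump((i,p,r.as_matrix()),open(f'pics/{n}.pkl','wb'))
    return i,a,d
E
python3 - <<'E'
from h import *
s,p,r=tool();print(s['time_s'],p,s['force'],s['opening'])
i,a,d=shot('w8'); P=cloud(i,d)
print('knob',rect(P,.155,.18,(.5495,-.1134),.045,260)); print('handle',rect(P,.08,.09,(.494,.037),.05))
for q in ("slide_handle","slide_index","mark_tip"):
  print(q,[(np.round(x['location'],1).tolist(),round(x['p'],2)) for x in landmark_of('wrist',q)[:2]])
E
```

```text
9.9667 [ 0.54996501 -0.1137882   0.23584617] [ 0.53474811 -0.3471758  -0.65540716] 0.6516508347560155
knob (np.int64(1269), ((548.608642578125, -113.28987121582031), (52.994510650634766, 14.010470390319824), 4.923381805419922))
handle (np.int64(554), ((493.92193603515625, 37.217018127441406), (32.95894241333008, 14.25419807434082), 4.010601043701172))
slide_handle [([477.2, 127.7], 0.59)]
slide_index [([350.4, 101.9], 0.9)]
mark_tip [([377.5, 99.8], 0.66)]
```

View pics/w8.png

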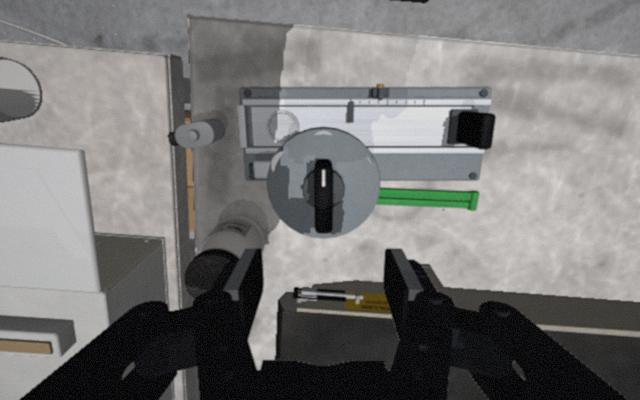

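```bash
python3 - <<'E'
from h import *; import pickle
i,p,r=pickle.load(open('pics/w8.pkl','rb')); a=cv2.imread('pics/w8.png')
cv2.imwrite('pics/w8z.png',cv2.resize(a[70:140,330:430],None,fx=8,fy=8,interpolation=cv2.INTER_CUBIC))
cv2.imwrite('pics/w8y.png',cv2.resize(a[70:190,220:510],None,fx=2.7,fy=2.7,interpolation=cv2.INTER_CUBIC))
b=cv2.imread('pics/w5.png'); cv2.imwrite('pics/w5y.png',cv2.resize(b[40:140,250:350],None,fx=6,fy=6,interpolation=cv2.INTER_CUBIC))
E
```

```text
(no output)
```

View pics/w8z.png

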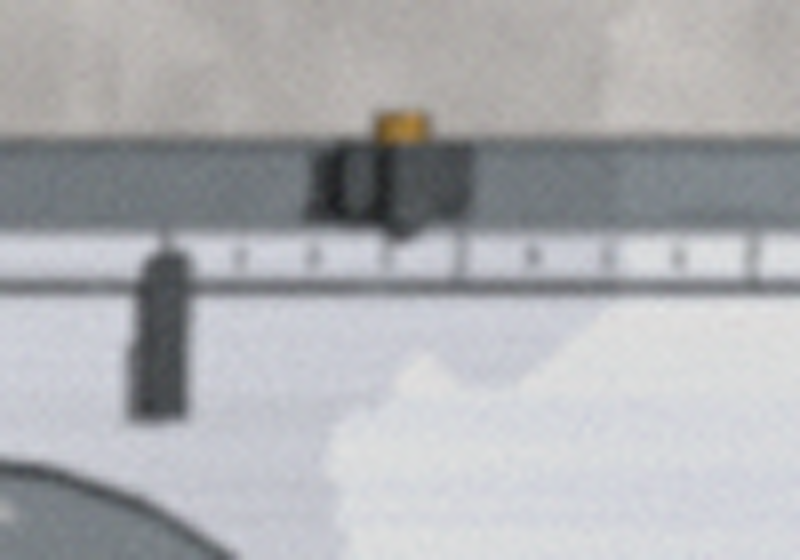

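View pics/w8y.png

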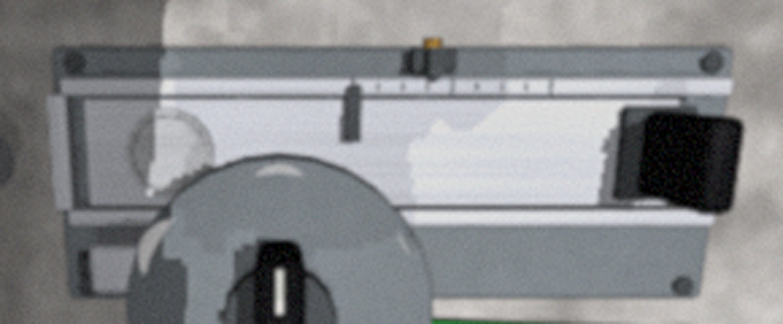

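View pics/w5y.png

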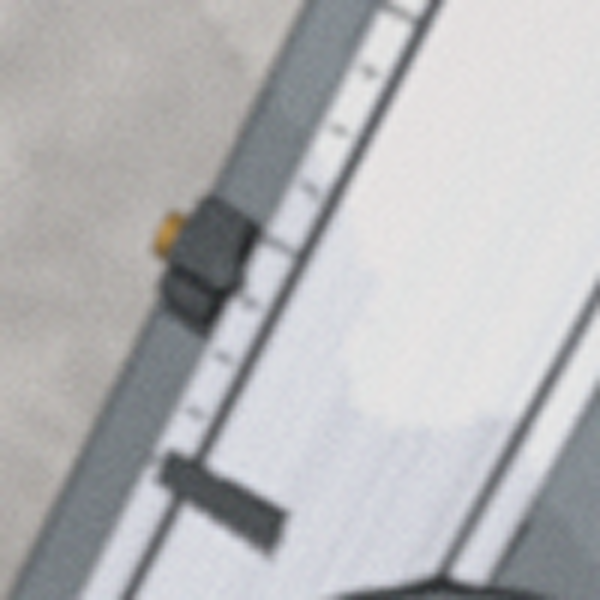

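```bash
python3 - <<'E'
from h import *; import pickle
K=np.array([.5492,-.1134]); H=np.array([.4941,.0372])
yaw=np.radians(4.9); e=np.array([-np.sin(yaw),np.cos(yaw)])
i8=pickle.load(open('pics/w8.pkl','rb'))[0]; i5=pickle.load(open('pics/w5.pkl','rb'))[0]; i1=pickle.load(open('pics/w1.pkl','rb'))
z8=lambda x,y:(330+x/8-.4,70+y/8-.4); z5=lambda x,y:(250+x/6-.4,40+y/6-.4)
for n,i,t,m in (('w8lm',i8,(350.4,101.9),(377.5,99.8)),('w1lm',i1,(288.9,110.9),(298.7,83.8)),('w8',i8,z8(166,252),z8(402,240)),('w5',i5,z5(165,467),z5(255,242))):
    for z in (.028,.030):
        A,B=ray(i,t,.028)[:2],ray(i,m,z)[:2]; print(n,z,A.round(4),B.round(4),'dy',((B-A)@e).round(4),'idx-handle y',((A-H)@e).round(4))
for k,x in enumerate((166,240,313,388,459,532,607,679,753)): print(k,((ray(i8,z8(x,258),.024)[:2]-H)@e).round(4),end=' ')
P=cloud(i8,np.load('pics/w8.npy'))
print()
for rr in range(86,102,2): print(rr,[ (P[rr,c,2]*1000).round(0) for c in range(366,394,2)])
E
```

```text
w8lm 0.028 [ 0.4773 -0.0896] [ 0.4728 -0.0606] dy 0.0292 idx-handle y -0.1249
w8lm 0.03 [ 0.4773 -0.0896] [ 0.4728 -0.0609] dy 0.0289 idx-handle y -0.1249
w1lm 0.028 [ 0.4793 -0.0915] [ 0.4724 -0.0586] dy 0.0334 idx-handle y -0.127
w1lm 0.03 [ 0.4793 -0.0915] [ 0.4726 -0.0585] dy 0.0334 idx-handle y -0.127
w8 0.028 [ 0.4765 -0.0897] [ 0.4724 -0.0581] dy 0.0318 idx-handle y -0.1249
w8 0.03 [ 0.4765 -0.0897] [ 0.4724 -0.0584] dy 0.0315 idx-handle y -0.1249
w5 0.028 [ 0.4775 -0.0896] [ 0.4708 -0.0515] dy 0.0385 idx-handle y -0.1249
w5 0.03 [ 0.4775 -0.0896] [ 0.471  -0.0515] dy 0.0385 idx-handle y -0.1249
0 -0.1246 1 -0.1145 2 -0.1045 3 -0.0942 4 -0.0845 5 -0.0745 6 -0.0643 7 -0.0544 8 -0.0443 
86 [np.float64(3.0), np.float64(1.0), np.float64(1.0), np.float64(1.0), np.float64(2.0), np.float64(1.0), np.float64(20.0), np.float64(22.0), np.float64(22.0), np.float64(-0.0), np.float64(1.0), np.float64(2.0), np.float64(-0.0), np.float64(-1.0)]
88 [np.float64(11.0), np.float64(10.0), np.float64(10.0), np.float64(9.0), np.float64(22.0), np.float64(24.0), np.float64(25.0), np.float64(34.0), np.f
[... 938 characters left out ...]
4(22.0), np.float64(25.0), np.float64(25.0), np.float64(25.0), np.float64(nan), np.float64(31.0), np.float64(31.0), np.float64(25.0), np.float64(24.0), np.float64(10.0), np.float64(12.0)]
98 [np.float64(12.0), np.float64(12.0), np.float64(10.0), np.float64(11.0), np.float64(11.0), np.float64(11.0), np.float64(10.0), np.float64(32.0), np.float64(31.0), np.float64(11.0), np.float64(10.0), np.float64(10.0), np.float64(11.0), np.float64(11.0)]
100 [np.float64(25.0), np.float64(25.0), np.float64(24.0), np.float64(26.0), np.float64(24.0), np.float64(24.0), np.float64(25.0), np.float64(25.0), np.float64(25.0), np.float64(25.0), np.float64(25.0), np.float64(26.0), np.float64(25.0), np.float64(24.0)]
```

Call:
drive_tool([
  [[0.2,0.7,0.3,0,0,0],[0.4,1.5,0.8,0,0,0],[0.6,2.0,1.5,0,0,0],[0.7,2.1,2.0,0,0,0],[0.7,2.1,2.0,0,0,0],[0.7,2.1,2.0,0,0,0],[0.7,2.1,2.0,0,0,0]],
])

```text
time_s: 10.75
ee_pos: [0.5233, -0.0532, 0.1743]
tcp_rot: [-0.001, -0.04, 0.999, 0.0]
force: [-0.2, 0.4, 0.4]
opening: 0.65
```

```bash
python3 - <<'E'
from h import *
s,p,r=tool();print(s['time_s'],p,s['dq'].round(3) if hasattr(s['dq'],'round') else '')
i,a,d=shot('w9'); P=cloud(i,d)
T=[landmark_of('wrist',q)[:1] for q in ("slide_index","mark_tip")]; print(T)
print('handle',rect(P,.08,.09,(.494,.037),.05))
u,v=np.array(T[1][0]['location']).astype(int) if T[1] else (320,100)
u=max(60,min(580,u-15)); v0=max(0,v-40)
print(u-60,v0)
cv2.imwrite('pics/w9z.png',cv2.resize(a[v0:v0+80,u-60:u+60],None,fx=6.5,fy=6.5,interpolation=cv2.INTER_CUBIC))
E
```

```text
10.75 [ 0.52326382 -0.05316977  0.17434767] [ 0.005 -0.008  0.003 -0.008 -0.001 -0.002 -0.002]
[[{'location': [286.8, 128.0], 'p': 0.95}], [{'location': [321.2, 124.8], 'p': 0.85}]]
handle (np.int64(752), ((494.128662109375, 37.24357223510742), (34.26240539550781, 14.527952194213867), 5.336239337921143))
246 84
```

View pics/w9z.png

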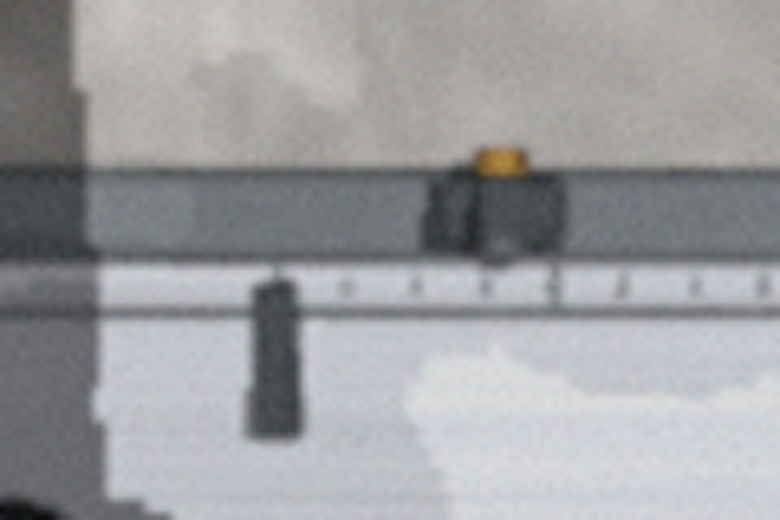

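View pics/w9.png

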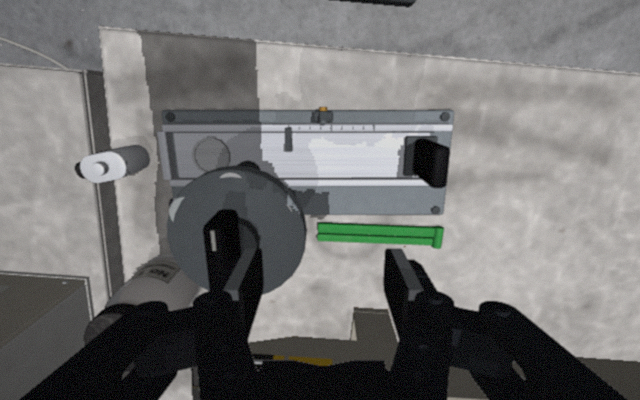

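```bash
python3 - <<'E'
from h import *; import pickle
i,p,r=pickle.load(open('pics/w9.pkl','rb')); H=np.array([.4941,.0372])
z=lambda x,y:(246+(x-3)/6.5,84+(y-3)/6.5)
for yd in (4.9,5.5):
    yaw=np.radians(yd); e=np.array([-np.sin(yaw),np.cos(yaw)]);f=np.array([np.cos(yaw),np.sin(yaw)])
    A=ray(i,z(277,283),.028)[:2]
    for zz in(.028,.030):
        B=ray(i,z(497,258),zz)[:2]; print((B-A)@e,(B-A)@f,(A-H)@e,(B-H)@e)
    A,B=ray(i,(286.8,128),.028)[:2],ray(i,(321.2,124.8),.028)[:2]; print('lm',(B-A)@e)
q=r; print(np.degrees(np.arctan2(q[1,1],q[0,1])))
print(delta([H[0],H[1],.174],rot(np.radians(94.9))),delta([H[0],H[1],.016],rot(np.radians(94.9))))
for a,b in(((163,116),(455,116)),((160,110),(453,110))): 
    A,B=ray(i,a,.01),ray(i,b,.01); print(np.degrees(np.arctan2(-(B-A)[0],(B-A)[1])))
E
```

```text
0.031356563262646645 -0.0033192644230952287 -0.12436207410690249 -0.09300551084425583
0.031360265252618216 -0.003448079802336525 -0.12436207410690249 -0.09300180885428427
lm 0.03189229233178976
0.031389602582850985 -0.0029907232646070384 -0.12406268278606154 -0.09267308020321055
0.03139465329668237 -0.003119492814379577 -0.12406268278606154 -0.09266802948937918
lm 0.03191921652523932
94.55113997796562
(array([0.73, 3.08, 0.02]), array([ 0.01, -0.01, -0.07])) (array([0.73, 3.07, 5.29]), array([ 0.01, -0.01, -0.07]))
4.612047246750757
4.613413322066395
```

Call:
drive_tool([
  [[0.3,1.2,0,0,0,0],[0.6,2.3,0,0,0,0],[0.73,3.07,0,0,0,0],[0.73,3.07,0.3,0,0,0],[0.73,3.07,1.2,0,0,0],[0.73,3.07,2.2,0,0,0],[0.73,3.07,3.2,0,0,0],[0.73,3.07,4.0,0,0,0],[0.73,3.07,4.7,0,0,0],[0.73,3.07,5.1,0,0,0],[0.73,3.07,5.2,0,0,0],[0.73,3.07,5.2,0,0,0]],
])

```text
time_s: 11.9
ee_pos: [0.4942, 0.0366, 0.0184]
tcp_rot: [-0.001, -0.039, 0.999, 0.0]
force: [0.5, 0.3, 1.0]
opening: 0.652
```

```bash
python3 - <<'E'
from h import *
s,p,r=tool();print(s['time_s'],p,s['force'],s['opening'],np.round(s['joint_positions'],2))
i,a,d=shot('w10'); print(w2v((0,0,0),p))
E
```

```text
11.9 [0.49418479 0.03659682 0.0183664 ] [0.50482554 0.2702407  0.97558757] 0.6519363661194881 [-0.41  0.41  0.25  2.16 -0.18  0.59  1.62]
[[0.49418479 0.03659682 0.0183664 ]]
```

View pics/w10.png

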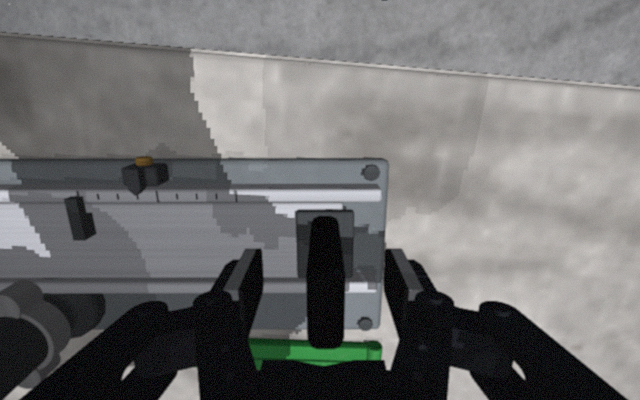

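Call:
drive_tool([
  [[0,0,0,0,0,0],[0,0,0,0,0,0],[0,0,0,0,0,0],[0,0,0,0,0,0],[0,0,0,0,0,0],[0,0,0,0,0,0],[0,0,0,0,0,0]],
], fingers=1, squeeze=70)

```text
time_s: 12.53
ee_pos: [0.4952, 0.0375, 0.02]
tcp_rot: [0.0, -0.04, 0.999, 0.001]
force: [-2.0, 3.6, 10.0]
opening: 0.158
```

```bash
python3 - <<'E'
from h import *
s,p,r=tool();print(s['time_s'],p,s['force'],s['moment'],s['opening'])
i,a,d=shot('w11')
print([landmark_of('wrist',q)[:1] for q in ("slide_index","mark_tip")])
E
```

```text
12.5333 [0.4952042  0.03753324 0.01999336] [-1.96402259  3.64299922  9.95011229] [0.42783089 0.50312217 0.07348955] 0.1579059556394771
[[], [{'location': [136.1, 188.4], 'p': 0.6}]]
```

View pics/w11.png

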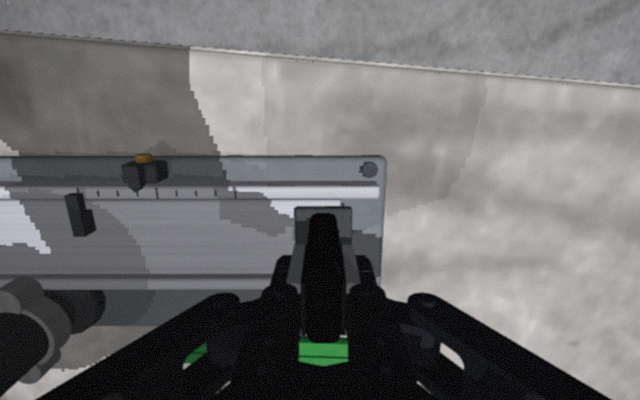

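Call:
drive_tool([
  [[0,0.12,0,0,0,0],[0,0.25,0,0,0,0],[0,0.4,0,0,0,0],[0,0.55,0,0,0,0],[0,0.7,0,0,0,0],[0,0.82,0,0,0,0],[0,0.92,0,0,0,0],[0,1.0,0,0,0,0],[0,1.0,0,0,0,0],[0,1.0,0,0,0,0]],
])

```text
time_s: 13.52
ee_pos: [0.4928, 0.0666, 0.0201]
tcp_rot: [0.001, -0.039, 0.999, 0.0]
force: [3.2, -7.5, -4.9]
opening: 0.155
```

```bash
python3 - <<'E'
from h import *
s,p,r=tool();print(s['time_s'],p,s['force'],s['moment'],s['opening'])
i,a,d=shot('w12')
print([landmark_of('wrist',q)[:1] for q in ("slide_index","mark_tip")])
cv2.imwrite('pics/w12z.png',cv2.resize(a[140:260,30:180],None,fx=5,fy=5,interpolation=cv2.INTER_CUBIC))
E
```

```text
13.5167 [0.49282375 0.06655535 0.02011214] [ 3.1919701  -7.51130409 -4.85878982] [-1.53391341 -0.40932311  0.11440508] 0.15486160205895977
[[{'location': [71.8, 195.0], 'p': 0.82}], [{'location': [77.7, 190.1], 'p': 0.74}]]
```

View pics/w12z.png

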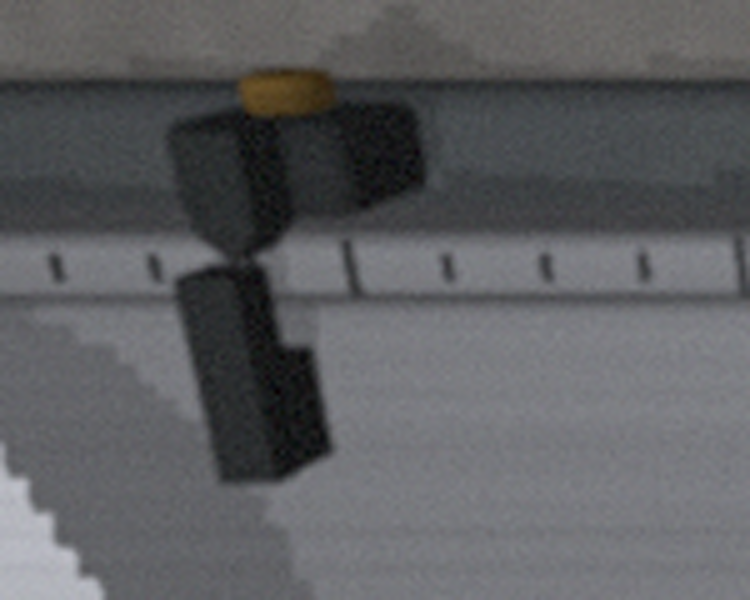

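View pics/w12.png

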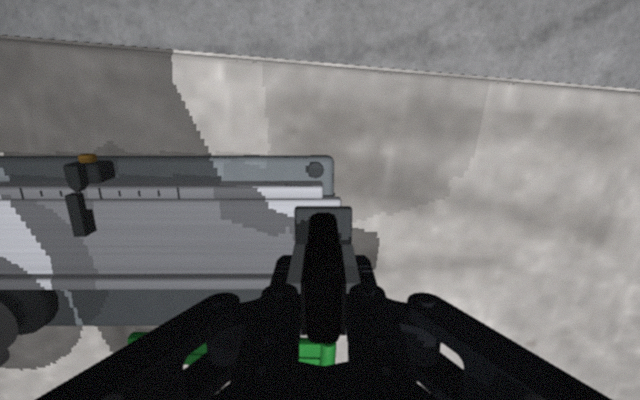

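```bash
python3 - <<'E'
from h import *; import pickle
yaw=np.radians(4.7); e=np.array([-np.sin(yaw),np.cos(yaw)]); f=np.array([np.cos(yaw),np.sin(yaw)])
i,p,r=pickle.load(open('pics/w9.pkl','rb')); P=cloud(i,np.load('pics/w9.npy'))
print('tooth z w9',np.nanmedian(P[130:148,286:291,2]),'ptr',P[115:123,321:324,2].round(4).tolist())
for rr in (131,135,140,145):
  print(rr,[(P[rr,c,2]*1000).round(0).item() for c in range(280,298)])
i,p,r=pickle.load(open('pics/w12.pkl','rb')); P=cloud(i,np.load('pics/w12.npy'))
z=lambda x,y:(30+(x-2)/5,140+(y-2)/5)
print('w12 tooth',[ (P[rr,c]*1000).round(1).tolist() for rr,c in((200,76),(210,77),(220,79),(230,80))],'ptr',[(P[rr,c]*1000).round(1).tolist() for rr,c in((175,72),(180,73),(185,75),(188,76))])
for zt in(.028,.030):
  A=ray(i,z(221,273),zt)[:2]
  for zp in(.028,.030): B=ray(i,z(239,257),zp)[:2]; print(zt,zp,'dy',(B-A)@e,(B-A)@f)
i,a,d=shot('t12','top'); cv2.imwrite('pics/t12z.png',cv2.resize(a[180:260,350:490],None,fx=5,fy=5,interpolation=cv2.INTER_CUBIC))
i,a,d=shot('s12','side'); cv2.imwrite('pics/s12z.png',cv2.resize(a[230:330,270:390],None,fx=6,fy=6,interpolation=cv2.INTER_CUBIC))
E
```

```text
tooth z w9 0.031193671761495068 ptr [[0.0297, 0.0321, 0.0299], [0.0315, 0.0297, 0.0308], [0.0313, 0.0305, 0.0311], [0.0302, 0.0315, 0.031], [0.0307, 0.0318, 0.0321], [0.0315, 0.0307, 0.0309], [0.031, 0.03, 0.0305], [0.0304, 0.0307, 0.0307]]
131 [24.0, 24.0, 26.0, 24.0, 24.0, 30.0, 32.0, 31.0, 30.0, 31.0, 32.0, 30.0, 25.0, 24.0, 24.0, 26.0, 25.0, 24.0]
135 [22.0, 21.0, 22.0, 23.0, 23.0, 31.0, 32.0, 33.0, 31.0, 31.0, 30.0, 31.0, 22.0, 22.0, 22.0, 22.0, 22.0, 23.0]
140 [22.0, 22.0, 22.0, 22.0, 22.0, 21.0, 31.0, 31.0, 32.0, 30.0, 30.0, 32.0, 26.0, 22.0, 21.0, 22.0, nan, 22.0]
145 [22.0, 23.0, 21.0, 22.0, 21.0, 21.0, 32.0, 31.0, 30.0, 31.0, 32.0, 29.0, 27.0, 22.0, 22.0, 22.0, 21.0, 22.0]
w12 tooth [[476.7, -56.7, 32.1], [482.1, -57.2, 31.7], [487.5, -57.2, 31.3], [493.3, -57.8, 30.7]] ptr [[464.2, -57.3, 31.7], [466.7, -57.2, 31.6], [469.6, -57.5, 30.4], [470.9, -56.9, 30.8]]
0.028 0.028 dy 0.0021618494974364765 -0.0016597121230060455
0.028 0.03 dy 0.0036779784943371586 -0.002199533426694429
0.03 0.028 dy 0.0006190478215681184 -0.0010994134601452505
0.03 0.03 dy 0.0021351768184688005 -0.001639234763833634
```

View pics/t12z.png

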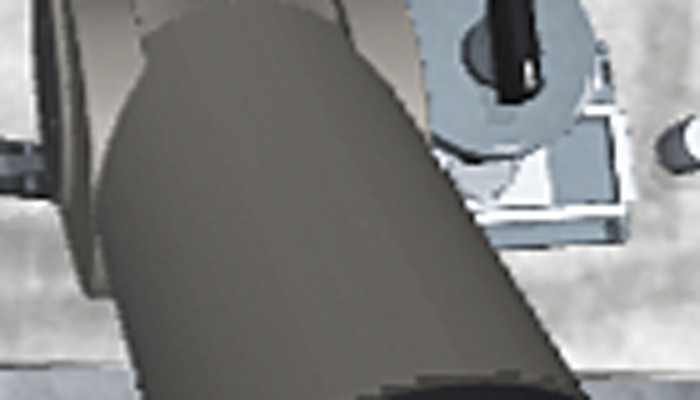

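View pics/s12z.png

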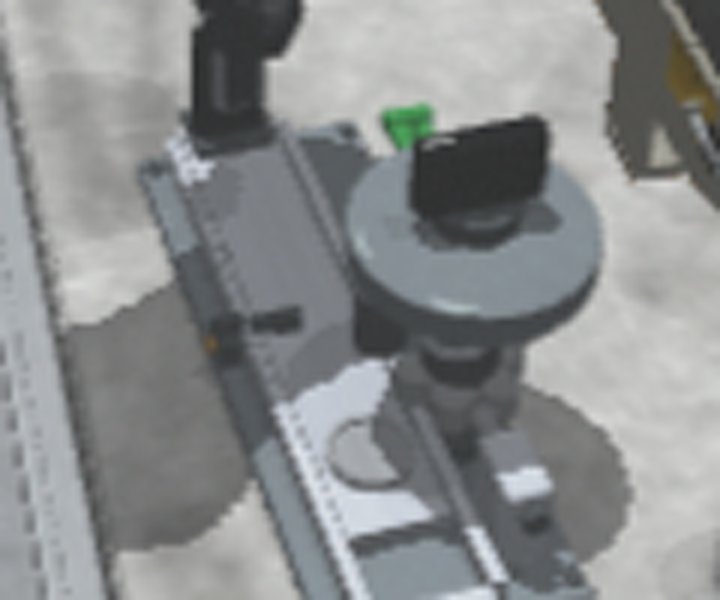

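Call:
drive_tool([
  [[0,0.04,0,0,0,0],[0,0.09,0,0,0,0],[0,0.09,0,0,0,0],[0,0.09,0,0,0,0],[0,0.09,0,0,0,0],[0,0.09,0,0,0,0]],
])

```text
time_s: 14.27
ee_pos: [0.4927, 0.068, 0.0201]
tcp_rot: [0.001, -0.039, 0.999, -0.0]
force: [2.7, -7.8, -6.5]
opening: 0.157
```

```bash
python3 - <<'E'
from h import *
s,p,r=tool();print(s['time_s'],p,s['force'],s['opening'])
i,a,d=shot('w13')
print([landmark_of('wrist',q)[:1] for q in ("slide_index","mark_tip")])
cv2.imwrite('pics/w13z.png',cv2.resize(a[150:220,40:140],None,fx=8,fy=8,interpolation=cv2.INTER_CUBIC))
s,p,r=tool();print(s['time_s'],p,s['force'],s['opening'])
E
```

```text
14.2667 [0.49270403 0.06804531 0.02013945] [ 2.69417696 -7.82816036 -6.51761996] 0.1566976935561537
[[{'location': [73.3, 196.1], 'p': 0.69}], []]
14.4167 [0.49273415 0.06803927 0.02015428] [ 1.98746178 -7.0587352  -7.1051629 ] 0.15538095074793884
```

View pics/w13z.png

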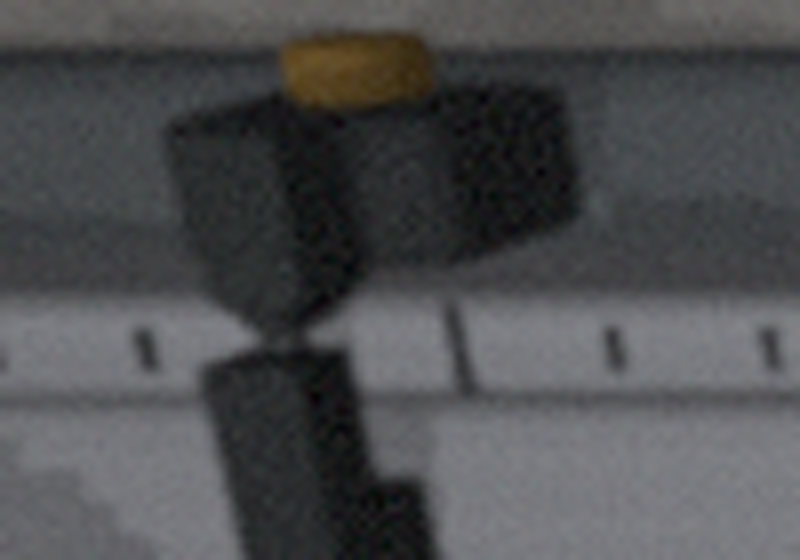

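```bash
python3 - <<'E'
from h import *; import pickle
yaw=np.radians(4.7); e=np.array([-np.sin(yaw),np.cos(yaw),0]); f=np.array([np.cos(yaw),np.sin(yaw),0])
i,p,r=pickle.load(open('pics/w13.pkl','rb')); a=cv2.imread('pics/w13.png')
x0,y0,w,h,k=50,155,62,50,12
c=a[y0:y0+h,x0:x0+w].astype(float); c=np.clip((c-5)*3.0,0,255).astype(np.uint8)
b=cv2.resize(c,None,fx=k,fy=k,interpolation=cv2.INTER_CUBIC); b0=b.copy()
def line(P0,s0,s1,col):
    q=proj(i,np.array([P0+f*s0,P0+f*s1])); q=((q-[x0,y0]+.5)*k).astype(int); cv2.line(b,tuple(map(int,q[0])),tuple(map(int,q[1])),col,1,cv2.LINE_AA)
O=ray(i,(76.5,200),.031)  # near tooth
for n in range(-6,8): line(O+e*n*.001,-.03,.02,(0,0,255) if n%3 else (0,255,0))
cv2.imwrite('pics/w13a.png',b0); cv2.imwrite('pics/w13b.png',b)
E
```

```text
(no output)
```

View pics/w13a.png

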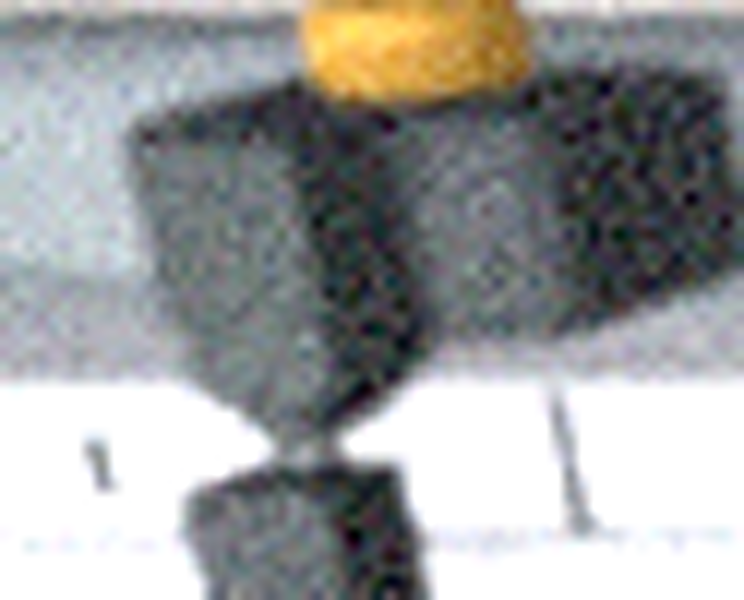

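View pics/w13b.png

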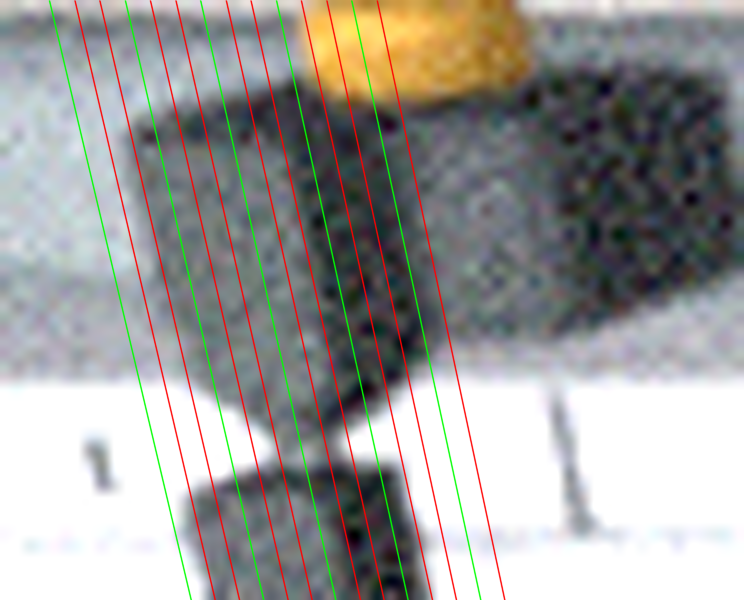

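```bash
python3 - <<'E'
from h import *; import pickle
yaw=np.radians(4.7); e=np.array([-np.sin(yaw),np.cos(yaw),0]); f=np.array([np.cos(yaw),np.sin(yaw),0])
i,p,r=pickle.load(open('pics/w13.pkl','rb'))
z=lambda x,y:(50+x/12-.5,155+y/12-.5)
t4=ray(i,z(568,465),.024); t3=ray(i,z(100,465),.024); print('tick pitch',(t4-t3)@e)
for zz in(.029,.030,.031):
  T=(ray(i,z(203,560),zz)+ray(i,z(345,560),zz))/2; Q=(ray(i,z(147,200),zz)+ray(i,z(308,200),zz))/2; t=ray(i,z(297,430),zz)
  print(zz,'tick reading tooth',40+(T-t4)@e*1000,'pointer',40+(Q-t4)@e*1000,'tip',40+(t-t4)@e*1000)
i,p,r=pickle.load(open('pics/w9.pkl','rb')); z=lambda x,y:(246+(x-3)/6.5,84+(y-3)/6.5)
t0,t4=ray(i,z(277,285),.024),ray(i,z(554,285),.024); print((t4-t0)@e)
for zz in(.029,.030,.031):
  T=ray(i,z(276,300),zz); Q=ray(i,z(497,255),zz); print(zz,'w9 tooth',40+(T-t4)@e*1000,'ptr',40+(Q-t4)@e*1000)
i,p,r=pickle.load(open('pics/w11.pkl','rb')); print(p)
a=cv2.imread('pics/w11.png'); c=np.clip((a[165:235,55:175].astype(float)-5)*2.5,0,255).astype(np.uint8); cv2.imwrite('pics/w11a.png',cv2.resize(c,None,fx=6.5,fy=6.5,interpolation=cv2.INTER_CUBIC))
E
```

```text
tick pitch 0.02006933320990499
0.029 tick reading tooth 30.37336482116325 pointer 31.84188615652282 tip 32.56342796972564
0.03 tick reading tooth 31.156330300354867 pointer 32.61573615531214 tip 33.33279917743489
0.031 tick reading tooth 31.93929577954649 pointer 33.38958615410145 tip 34.10217038514415
0.03996605196515215
0.029 w9 tooth 0.329691660065734 ptr 31.79277557561923
0.03 w9 tooth 0.4310300761532133 ptr 31.79439866363048
0.031 w9 tooth 0.5323684922406997 ptr 31.79602175164173
[0.4952042  0.03753324 0.01999336]
```

View pics/w11a.png

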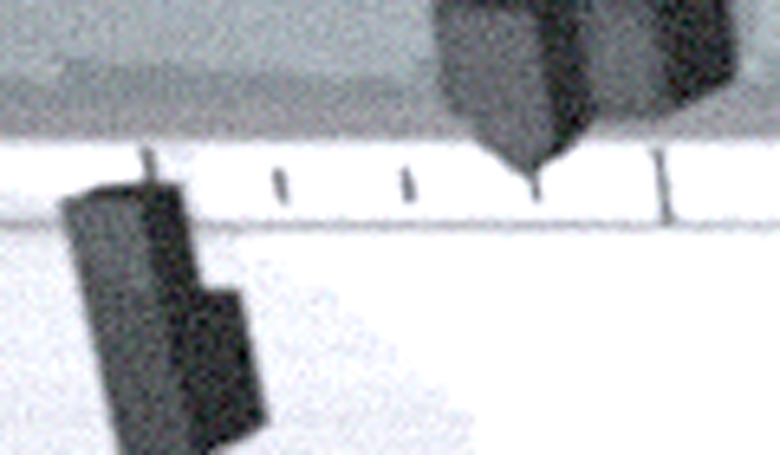

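Call:
drive_tool([
  [[0,0.04,0,0,0,0],[0,0.085,0,0,0,0],[0,0.085,0,0,0,0],[0,0.085,0,0,0,0],[0,0.085,0,0,0,0],[0,0.085,0,0,0,0],[0,0.085,0,0,0,0],[0,0.085,0,0,0,0]],
])

```text
time_s: 15.08
ee_pos: [0.4926, 0.0695, 0.0201]
tcp_rot: [0.001, -0.039, 0.999, -0.001]
force: [3.3, -7.5, -6.9]
opening: 0.158
```

```bash
cat > ov.py <<'E'
from h import *; import sys
n=sys.argv[1]
s,p,r=tool();print(s['time_s'],p,s['force'],s['opening'])
yaw=np.radians(4.7); e=np.array([-np.sin(yaw),np.cos(yaw),0]); f=np.array([np.cos(yaw),np.sin(yaw),0])
print('moved',(p-[.4952,.03753,.02])@e*1000)
i,a,d=shot(n)
x0,y0,w,h,k=46,155,62,50,12
c=a[y0:y0+h,x0:x0+w].astype(float); c=np.clip((c-5)*3.0,0,255).astype(np.uint8)
b=cv2.resize(c,None,fx=k,fy=k,interpolation=cv2.INTER_CUBIC); b0=b.copy()
O=ray(i,(76.5,200),.030)
for m in range(-7,9):
    q=proj(i,np.array([O+e*m*.001-f*.03,O+e*m*.001+f*.02])); q=((q-[x0,y0]+.5)*k).astype(int); cv2.line(b,tuple(map(int,q[0])),tuple(map(int,q[1])),(0,0,255) if m%3 else (0,255,0),1,cv2.LINE_AA)
cv2.imwrite(f'pics/{n}a.png',b0); cv2.imwrite(f'pics/{n}b.png',b)
E
python3 ov.py w14
```

```text
15.0833 [0.49259572 0.0694934  0.02014019] [ 3.32783372 -7.53389944 -6.89958181] 0.1581378759650126
moved 32.069305435032085
```

View pics/w14a.png

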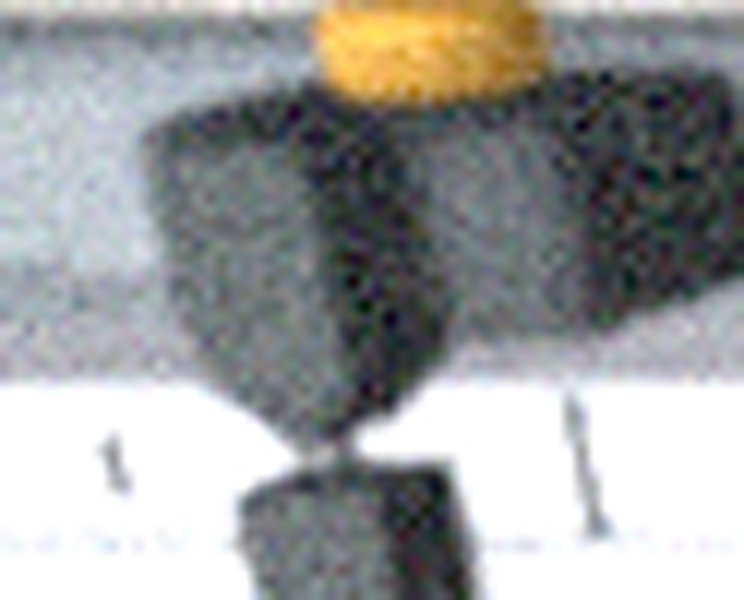

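View pics/w14b.png

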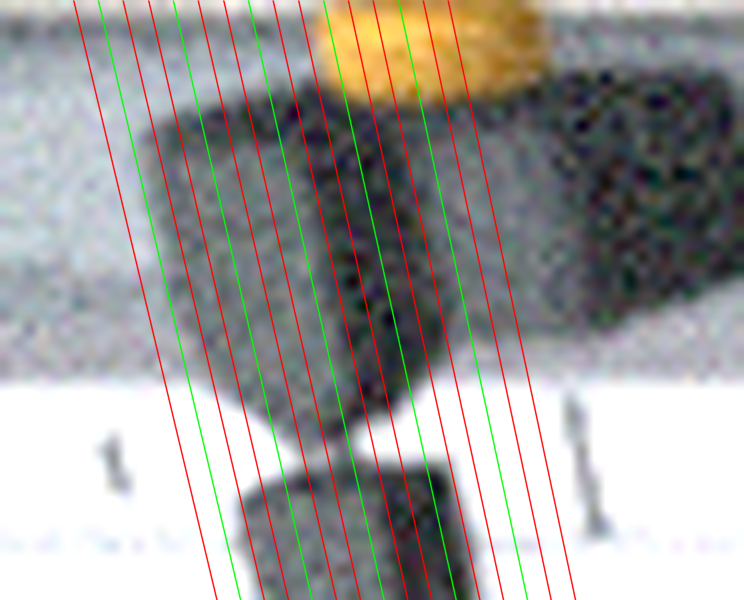

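```bash
cat > ov2.py <<'E'
from h import *; import pickle,sys
n=sys.argv[1]; dy=float(sys.argv[2])
i,p,r=pickle.load(open(f'pics/{n}.pkl','rb')); a=cv2.imread(f'pics/{n}.png')
yaw=np.radians(4.7); e=np.array([-np.sin(yaw),np.cos(yaw),0]); f=np.array([np.cos(yaw),np.sin(yaw),0])
x0,y0,w,h,k=46,155,62,50,12
c=a[y0:y0+h,x0:x0+w].astype(float); c=np.clip((c-5)*3.0,0,255).astype(np.uint8)
b=cv2.resize(c,None,fx=k,fy=k,interpolation=cv2.INTER_CUBIC)
K=lambda x,y:(x0+x/k-.5,y0+y/k-.5)
ZT=.0305
T=(ray(i,K(252,560),ZT)+ray(i,K(393,560),ZT))/2  # tooth centre
def pl(pts,z,col,cl=True):
    P=np.array([T*[1,1,0]+f*x*.001+e*y*.001+[0,0,z] for x,y in pts]); q=((proj(i,P)-[x0,y0]+.5)*k*16).astype(int); cv2.polylines(b,[q],cl,col,1,cv2.LINE_AA,4)
tip=ray(i,K(312,435),ZT); tx=(tip-T)@f*1000
print('tip x',tx,'tip y rel tooth',(tip-T)@e*1000)
tx=float(sys.argv[3]) if len(sys.argv)>3 else tx
pt=[(tx,dy),(tx-3,dy+3),(tx-11,dy+3),(tx-11,dy-3),(tx-3,dy-3)]
pl(pt,ZT,(0,0,255)); pl(pt,.0245,(255,0,0))
bl=[(tx-5,dy+9),(tx-15,dy+9),(tx-15,dy-9),(tx-5,dy-9)]; pl(bl,.0255,(0,255,0))
tt=[(-4.3,-3),(8,-3),(8,3),(-4.3,3)]; pl(tt,ZT,(0,0,255)); pl(tt,.0245,(255,0,0))
cv2.imwrite(f'pics/{n}c_{sys.argv[4]}.png',b)
E
python3 ov2.py w14 0.3 -6 A
```

```text
tip x -5.3759503990917965 tip y rel tooth 0.7519990294385385
```

View pics/w14c_A.png

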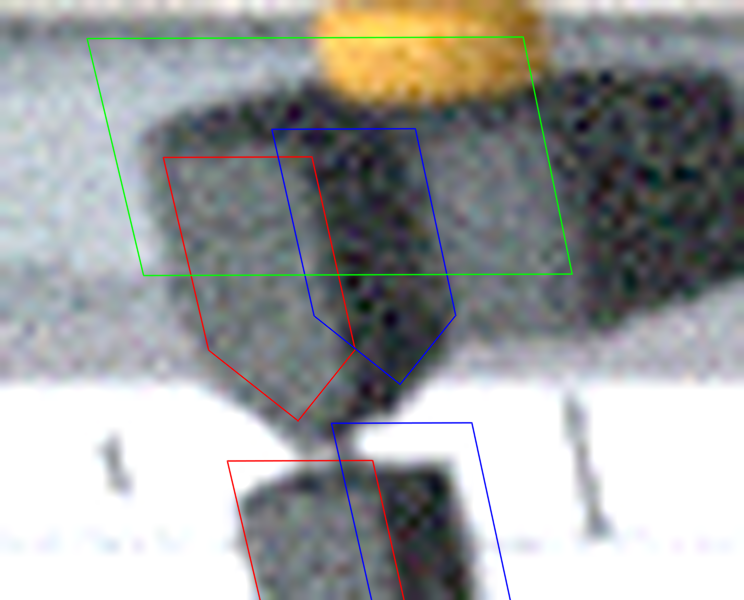

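```bash
sed -i 's/,.0255,(0,255,0)/,.0245,(0,255,0)/; s/pl(tt,.0245/pl(tt,.026/' ov2.py; sed -i 's/(tx-5,dy+9),(tx-15,dy+9),(tx-15,dy-9),(tx-5,dy-9)/(tx-3.5,dy+9),(tx-13.5,dy+9),(tx-13.5,dy-9),(tx-3.5,dy-9)/' ov2.py; python3 ov2.py w14 0.9 -5.3 B
```

```text
tip x -5.3759503990917965 tip y rel tooth 0.7519990294385385
```

View pics/w14c_B.png

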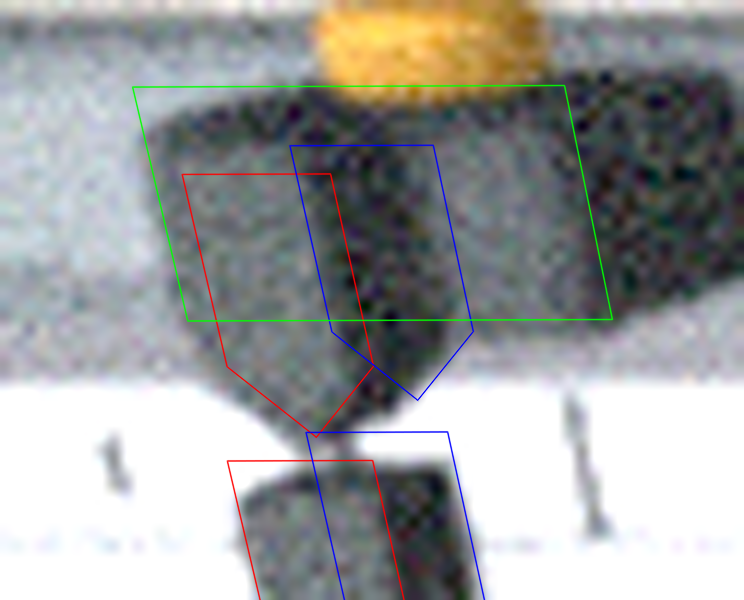

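```bash
python3 - <<'E'
from h import *
i,a,d=shot('s15','side'); P=cloud(i,d); print('knob',rect(P,.160,.175,(.5495,-.1134),.045))
i,a,d=shot('w15')
s,p,r=tool();print(s['time_s'],p,s['force'],s['opening'])
from workcell import ticket
print(ticket.hand_in())
E
```

```text
knob (np.int64(132), ((546.6403198242188, -115.3104248046875), (52.75080871582031, 16.061614990234375), 5.955949783325195))
15.2333 [0.49263    0.06951113 0.02015043] [ 3.8281448  -7.96703198 -8.54911757] 0.15429634122800173
the job is handed in; nothing more can be done
None
```

I turned the lens turret one click anticlockwise to the middle lens with the slide home. I then pulled the slide out about 31.5 mm, so its tooth stands at the pointer, and handed the job in at about 15.2 s while still holding the handle.

- **First grip failed:** The fingertips turned out to sit about 27 mm higher than the reported TCP height. The first grip caught only the top edge of the knob bar and slipped off without turning the turret. I lowered the grip by that amount, and the second grip held for the full 60° turn.
- **Turret:** After letting go, the knob bar measured 4.9° from above, and about 6° in the coarser side view at the end. The viewer itself stands at about 4.7°, so the turret is in the middle click; it never went towards the third lens.
- **Slide at the mark:** The measurements agree to within about half a millimetre. From directly above, the mark lay about 31.4 mm from the tooth's home position (31.9 mm by the landmark network). In the last wrist picture the edges of tooth and pointer are level to about 0.3 mm. The visible pointer tip alone suggested the tooth may be up to 0.75 mm short. I judged that reading less reliable and made no further correction.
- **Hold:** The arm was steady at hand-in, with about 8 N of spring pull on the gripped handle. I saw no contact with the tally, clip or tin, though I did not check their positions again at the end.

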